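# Press a bush home with the bench locking clamp, then release it

## Task

Press the brass bush home with the bench locking clamp. Lay the aluminium bracket whose bush stands proud on the clamp's anvil and slide it in boss first, gently, until its end rests square against the stop; push the clamp's handle down by feel until it snaps over centre and stays locked by itself with the bush's flange flat on the boss, never pushing the grip with more than 25 N; then lift the tab of the release lever to free the clamp. Let the clamp do the pressing, not the fingers, leave the bracket lying in place on the anvil under the fully opened jaw, and do not disturb the other things.

Things in the scene. Friction and masses are not known exactly. Their poses are not given: they have to be found in the camera images.
- clamp: the bench locking clamp (plier type, steel, base plate 252 x 74 x 10 mm, bolted down: it does not move). Origin: on the worktop, 9 mm off the base's middle. x axis along the clamp from the handle end (-x) to the jaw end (+x), y across, z up; 'clamp frame' below means these axes, mm. Handle on top at the -x end; the fixed handle below it is 24 wide, top at z 50, ending in a knurled screw at x -142
- nest (a point): middle of the stop's face at anvil height, clamp frame (65, 0, 30); axes as the clamp's. Here the lower edge of the bracket's boss end belongs. The anvil's flat top is at z 30, x 52 to 132, 62 wide. On it two fences (10 high, 43 apart, x 66 to 106, then flared open on to x 128) guide the 40 wide boss. Open towards +x and above, but for the jaw
- stop: the stop, a steel block across the anvil (10 x 50 x 16 mm, its face at clamp x 65, top at z 46), origin at its underside's centre, clamp frame (60, 0, 30). To be met gently: a push of over 18 N from the bracket is too hard
- pad_face (a point): centre of the lower face of the jaw's sprung rubber pad, 17 mm across, clamp frame (84, 0, 62) open: it then hangs 8 mm above a proud bush on the anvil and swings down on it at x 85. The jaw is 21 mm wide; its nose reaches to x 98 and up to about z 125
- handle (a joint): angle of the handle (rad), grows as it closes: 0 sprung fully open, about 0.25 where the pad meets a proud bush, dead centre near 0.52, locked above 0.555. Pushing down at handle_press takes 2 to 3 N at first, up to about 13 N while the bush goes in, less and less towards centre, then it snaps down several mm to its rigid stop. Let go short of centre, it springs open again
- grip: the dark grip sleeve on the handle, 100 x 24 x 16 mm. Origin: its front end, half-way up; it runs 100 mm along its own -x axis. To be pushed with at most 25 N
- handle_press (a point): the place to push down: top of the grip, 20 mm before its rear end; clamp frame (-121, 0, 154) when open. It moves down on an arc about the handle's pivot, which lies near (-4, 0, 80). How far down it locks must be felt
- release (a joint): angle of the release lever against the handle (rad), 0 at rest, grows as its tab is lifted. With the clamp locked, lifting the tab by 10 to 30 mm (about 4 N) turns the lever by 0.1 to 0.2 and so breaks the toggle: the clamp springs open and carries the tab up with it once let go; a light spring returns the lever
- release_tab (a point): centre of the steel tab at the rear end of the release lever, sticking out behind and below the grip: 36 mm long (along the clamp), 16 wide, 6 thick. Clamp frame (-180, 0, 137) when open. Free space around and below it; can be pinched across its width from above or hooked from below
- bracket_grip (a point): on the aluminium bracket whose bush stands proud: centre of its arm, half-way up (5 mm over its underside), 100 mm from the boss end; grip it here across its 24 mm width. Bracket 150 mm long, 0.19 kg, lies flat, balance point about 52 mm from the boss end. x axis from the boss to the arm's free end, z up
- bracket: the same bracket, origin at the middle of the lower edge of its boss end, axes as bracket_grip. Boss 40 x 40 mm, 16 high; the arm beyond it is 110 long, 24 wide, 10 high. Its boss end goes against the stop with the arm pointing out of the clamp (+x of the bracket along +x of the clamp)
- bush (a joint): how far the brass bush has gone into the boss (m): 0 to 0.0015 at the start, 0.005 home (flange flat on the boss). It needs about 27 N to move: the clamp's work
- bush_top (a point): centre of the bush flange's top (flange 24 mm across, 2.5 thick), 20 mm from the boss end; 23.5 mm above the bracket's underside at bush 0, 18.5 mm when home. Not to be pushed by the fingers
- done_bracket: a second, finished bracket of the same shape, its bush already home, lying loose; leave alone. Origin: underside of its boss end
- eyepiece: black microscope eyepiece, 37 mm across, 45 mm tall, standing; leave alone
- objective: steel microscope objective, 28 mm across, 41 mm tall, standing; leave alone
- spare_bush: loose spare brass bush, 24 mm flange, 13 mm tall; leave alone
- screwdriver: small screwdriver 150 mm long, lying; leave alone
- oil: amber dropper bottle 32 mm across, 62 mm tall; leave alone
There are look-alikes about, which are no part of the job. Leave any green, red or turquoise look-alike of the bracket alone.

How it is judged:
On the way, in this order (a step that is already met when the one before it is completed fails the run):
1. the bracket lies on the anvil with its boss end against the stop (within 1.5 mm), square, the clamp still open (x of bracket in the frame of clamp between 0.058 and 0.0665 m and y of bracket in the frame of clamp between -0.004 and 0.004 m and z of bracket in the frame of clamp between 0.027 and 0.033 m and angle between the x axis of bracket and the x axis of clamp, either way round below 0.07 rad and value of joint handle below 0.15 rad), for 0.3 s.
2. the clamp is locked over centre and stays so with the fingers off its grip, the bush home, the bracket still at the stop (value of joint handle above 0.555 rad and value of joint bush above 0.0045 m and contact force between the fingers and grip below 1 N and x of bracket in the frame of clamp between 0.058 and 0.067 m and y of bracket in the frame of clamp between -0.004 and 0.004 m and z of bracket in the frame of clamp between 0.027 and 0.033 m and angle between the x axis of bracket and the x axis of clamp, either way round below 0.07 rad), for 0.3 s.
3. the release lever is lifted while the clamp is still locked (value of joint release above 0.05 rad and value of joint handle above 0.53 rad), for 0.02 s.
At the end, for the whole second after the job is handed in: clamp sprung fully open (handle under 0.1 rad), release lever back at rest, the bush home (within 0.5 mm), and the bracket lying flat on the anvil between the fences, its end within 10 mm of the stop (value of joint each of handle, release below 0.1 rad and value of joint bush above 0.0045 m and x of bracket in the frame of clamp between 0.058 and 0.075 m and y of bracket in the frame of clamp between -0.006 and 0.006 m and z of bracket in the frame of clamp between 0.026 and 0.034 m and angle between the x axis of bracket and the x axis of clamp, either way round below 0.07 rad); the robot touches nothing.
It fails at once if the clamp's grip is pushed with more than 25 N (contact force between the fingers and grip above 25 N).
It fails at once if the bracket is pushed on to the stop with more than 18 N (contact force between bracket and stop above 18 N).
It fails at once if the fingers push on the bush (contact force between the fingers and bush_c0 above 10 N).
It fails at once if another thing is moved by more than 30 mm (distance of any of done_bracket, eyepiece, objective, spare_bush, screwdriver, oil from where it was at the start of the episode above 0.03 m).
It also fails if it takes over 72 s, if anything falls off the work surface, if the arm or the gripper's body presses on something with over 40 N, if the wrist force passes 120 N, or if a joint passes its speed limit or range.

## Robot

A 6-joint arm with a two-finger parallel gripper is mounted at the origin on the work surface. World frame = base frame: x ahead of the robot, y to its left, z up, the work surface at z = 0. Lengths are in m, angles in rad, forces in N, time in s.
With the tool pointing down it reaches from about 0.225 to 0.725 m from the base axis. Payload 3.1 kg.
Tool frame: the origin (TCP) lies between the finger pads; the fingertips stand env.tips_ahead ahead of it and the grasp point (between the pads) lies 6 mm ahead of it (env.tips_ahead is the distance from the TCP to the fingertips, in m); z points along the fingers, y is the direction in which the jaws open and shut (so a half turn about z gives the same grasp; the last joint's range is limited). The gripper opens to 85 mm and grips with 20 to 120 N. Pads are 22 mm wide; open, the fingers measure 114 mm over their backs; the gripper's body (76 mm by 85 mm) begins 54 mm behind the grasp point. The pads swing forward as they close: fully open they stand 13 mm farther back than shut.
Start: joints at [-1.332, 0.048, 0.099, 1.622, 0, 1.443], TCP at [0.188, -0.49, 0.256] pointing down, gripper open.
Joint ranges: [-2.91, 2.91], [-0.99, 1.94], [-1.21, 1.42], [-2.12, 2.29], [-1.49, 1.47], [-3.14, 3.14]. Speed limits (rad/s): [2.79, 2.79, 3.14, 3.14, 3.14, 3.14].

## Interface

Orientations are given as [roll, pitch, yaw] about the fixed x, y, z axes, in that order (R = Rz(yaw) Ry(pitch) Rx(roll)).
In Python, from bench import telemetry, get_image, camera_params, close_job, env gives the robot as it stands.
- The arm moves only by the tool drive_tool, never from a script. Its argument "rows" is a list of rows, each a list of 7 numbers: the finger opening in mm, from 0 to 85.4, then the shift along the tool's x, y, z in mm, then the turn, a rotation vector about the tool's x, y, z in rad. In form: [[gripper, tx, ty, tz, wx, wy, wz], ...]. A call has 1 to 10 rows; each row is the pose to reach, as a shift and turn from the pose measured when the call began, along the tool's axes at that moment; what a row does not reach only later rows make up. A row lasts 1/12 s, in which the tool goes at most 41.7 mm and 7.16 degrees, less where a joint would pass 70% of its speed; a pose out of reach is approached as far as the arm can. A call with a gripper value outside its range is refused whole. The fingers move at their own pace and stop on an object; "force" is the grip in N (left out, the last holds). Time passes only in rows, so rows that repeat a pose let the fingers close. It gives the time, the measured TCP pose, the force and the opening at its end, in the units of the state.
- telemetry.sense(): the state, without advancing time (a new reading comes with each control period).
- get_image(name): name is "scene" or "top" or "wrist"; returns (picture, depth): 480x640x3 uint8, red, green, blue; 480x640 float32, m along the optical axis (not along the pixel's ray), 0 where there is no reading.
- camera_params(name): a dict with "fx", "fy", "cx", "cy" (pixels), "R" (3x3) and "t" (3): a world point X has camera coordinates R X + t; the wrist camera has in their place "T_tool_cam" (4x4, takes a point from camera to tool coordinates, whose origin is the TCP and whose axes are the flange's). Camera axes: x right, y down, z forward; pixel columns grow to the right and rows downward; lengths in m; the calibration is good to about 2 mm. A picture is of the moment at which its call begins: read the wrist's pose just before it. camera_params takes no time and is no camera call.
- close_job(): hands the job in, once; it reports no verdict.
The state is a dict: "time_s": time; "joint_positions": joint angles; "dq": joint speeds; "joint_efforts": joint torques, N m; "tool_pos": TCP position; "orientation": TCP orientation; "force": force on the tool from outside, world axes, zero at the start; "ft_torque": the same for the moment, N m; "gripper_width": finger opening in m.
Only numpy, scipy, OpenCV 4.12 (cv2) and the standard library are available. Lean on these libraries where they do the work, as an engineer would, in place of code of your own. Each camera call takes 0.05 s, during which the arm holds its last target.

## Working session

There is one attempt and no reset: what is moved stays moved. The work goes in short steps, Python scripts to look and compute and a tool call to move; the robot and the scene stay as the last step left them, time stands still between calls to the robot, and variables do not carry over. Pictures are saved under pics/ and viewed, and the job is handed in when it is done.

Besides the shell and the picture viewer there is one more tool, called after "Request:" as name(argument=value, ...) on one line, values as JSON. drive_tool: Moves the arm, as the interface text tells. Its arguments: {"type":"object","properties":{"rows":{"type":"array","items":{"type":"array","items":{"type":"number"}}},"force":{"type":"number"}},"required":["rows"]}

```bash
mkdir -p pics; ls; python3 - <<'E'
from bench import telemetry,get_image,camera_params,env
import cv2,numpy as np
print(telemetry.sense()); print(env.tips_ahead)
for n in ["scene","top","wrist"]:
    p,d=get_image(n); cv2.imwrite(f"pics/{n}0.png",p[:,:,::-1]); np.save(f"{n}0.npy",d); np.save(f"{n}0c.npy",p)
    print(n,camera_params(n), (d>0).mean())
E
```

```text
pics
{'time_s': 0.0, 'joint_positions': array([-1.33175957e+00,  4.87331268e-02,  9.75916668e-02,  1.62198264e+00,
       -1.69803057e-06,  1.44305407e+00]), 'dq': array([0.00016427, 0.00157508, 0.00204765, 0.00074783, 0.00144609,
       0.00045892]), 'joint_efforts': array([-5.88521307e-04, -3.38782632e+01,  3.20014858e+01,  2.02596973e-02,
       -2.23052593e-04,  5.25873190e-06]), 'tool_pos': array([ 0.18815603, -0.48953887,  0.25512315]), 'orientation': array([-3.13928364e+00, -2.94861861e-04,  3.66778672e-01]), 'force': array([ 0.5475036 ,  0.03283701, -1.0778392 ]), 'ft_torque': array([-0.00805914,  0.02416997, -0.00997549]), 'gripper_width': 0.0851933615454046}
0.025
scene {'fx': 440.76558196291785, 'fy': 440.76558196291785, 'cx': 318.8512559306799, 'cy': 230.02941670191993, 'R': array([[-0.17755999,  0.98410926,  0.00118561],
       [ 0.5612658 ,  0.10225702, -0.82129422],
       [-0.80836449, -0.14516355, -0.57050363]]), 't': array([-0.00183585, -0.21047228,  1.3396905 ])} 0.99595703125
top {'fx': 467.68597744677766, 'fy': 467.68597744677766, 'cx': 316.43280006087116, 'cy': 241.38325726023086, 'R': array([[-0.06341765, -0.9979761 ,  0.00468002],
       [-0.97423788,  0.06089086, -0.21714707],
       [ 0.21642262, -0.01833041, -0.97612768]]), 't': array([0.09727009, 0.54381663, 1.14921032])} 0.9961067708333333
wrist {'fx': 351.0185821982811, 'fy': 351.0185821982811, 'cx': 318.08427747943455, 'cy': 244.111912677491, 'T_tool_cam': array([[ 8.80684399e-04, -9.58050743e-01, -2.86597275e-01,
         7.23725181e-02],
       [ 9.99999263e-01,  6.04308293e-04,  1.05278650e-03,
         5.86257411e-04],
       [-8.35429776e-04, -2.86597991e-01,  9.58050570e-01,
        -1.17000801e-01],
       [ 0.00000000e+00,  0.00000000e+00,  0.00000000e+00,
         1.00000000e+00]])} 0.9958528645833333
```

View pics/scene0.png

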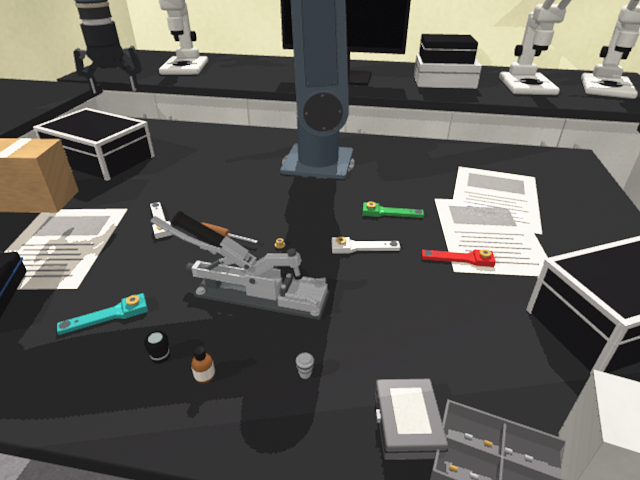

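View pics/top0.png

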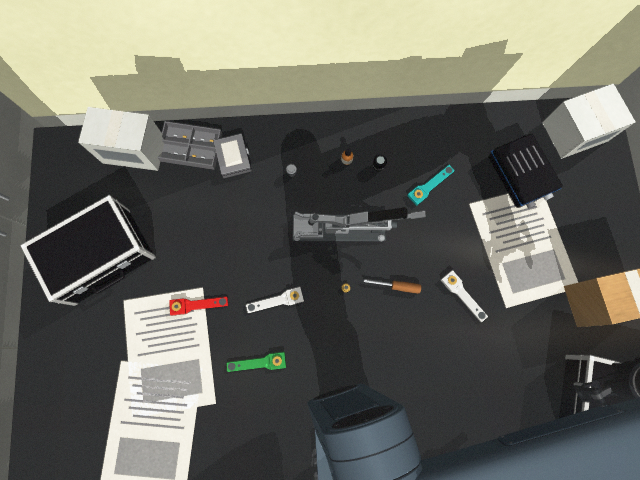

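View pics/wrist0.png

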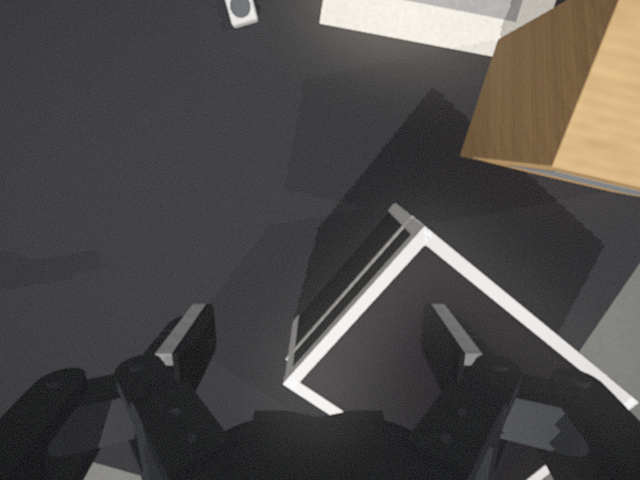

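The wide views show the clamp at top-view (350,225), its handle to the right (world -y) and jaw to the left. There are two white brackets, with bushes at (295,296) and (452,280). I need to know which bush is proud.

```bash
cat > h.py <<'E'
import numpy as np,cv2
from bench import camera_params,telemetry
from scipy.spatial.transform import Rotation as Rt
def cam(n,st=None):
    c=camera_params(n)
    if n!="wrist": return c,c["R"].T,-c["R"].T@c["t"]
    s=st or telemetry.sense()
    Rw=Rt.from_euler('xyz',s["orientation"]).as_matrix()
    T=c["T_tool_cam"]; return c,Rw@T[:3,:3],Rw@T[:3,3]+s["tool_pos"]
def ray(C,u,v):
    c,R,o=C; d=np.stack([(np.asarray(u)-c["cx"])/c["fx"],(np.asarray(v)-c["cy"])/c["fy"],np.ones(np.shape(u))],-1)
    return o,d@R.T
def dep(C,u,v,D):
    o,d=ray(C,u,v); return o+d*np.asarray(D)[...,None]
def plane(C,u,v,z):
    o,d=ray(C,u,v); return o+d*((z-o[2])/d[...,2])[...,None]
def proj(C,X):
    c,R,o=C; p=(np.asarray(X)-o)@R; return np.stack([c["fx"]*p[...,0]/p[...,2]+c["cx"],c["fy"]*p[...,1]/p[...,2]+c["cy"]],-1)
def tri(C1,p1,C2,p2):
    o1,d1=ray(C1,*p1);o2,d2=ray(C2,*p2)
    s=np.linalg.lstsq(np.stack([d1,-d2],1),o2-o1,rcond=None)[0]
    a=o1+s[0]*d1;b=o2+s[1]*d2; return (a+b)/2,np.linalg.norm(a-b)
E
python3 - <<'E'
from h import *
t=cv2.imread("pics/top0.png"); s=cv2.imread("pics/scene0.png")
a=cv2.resize(t[185:325,235:495],None,fx=3,fy=3,interpolation=cv2.INTER_CUBIC); cv2.imwrite("pics/topz.png",a)
b=cv2.resize(s[190:320,140:410],None,fx=2.9,fy=2.9,interpolation=cv2.INTER_CUBIC); cv2.imwrite("pics/scz.png",b)
# per-bush
for n,boxes in {"top":[(240,280,310,325),(435,260,495,325)],"scene":[(325,228,405,258),(148,198,172,240)]}.items():
    im=np.load(n+"0c.npy"); D=np.load(n+"0.npy"); C=cam(n)
    hsv=cv2.cvtColor(im,cv2.COLOR_RGB2HSV)
    for x0,y0,x1,y1 in boxes:
        V,U=np.mgrid[y0:y1,x0:x1]; P=dep(C,U,V,D[y0:y1,x0:x1]); h=hsv[y0:y1,x0:x1]
        br=(h[...,1]>110)&(h[...,2]>70)&(h[...,0]<30); wh=(h[...,1]<60)&(h[...,2]>140)
        print(n,(x0,y0),"brass n",br.sum(),P[br].mean(0).round(4),np.percentile(P[br][:,2],[10,50,90]).round(4),"px",U[br].mean(),V[br].mean(),"white z",np.percentile(P[wh][:,2],[5,25,50,75,95]).round(4))
E
```

```text
top (240, 280) brass n 47 [0.4149 0.1283 0.0483] [0.0194 0.0226 0.0258] px 293.97872340425533 295.1914893617021 white z [0.0056 0.008  0.0105 0.0138 0.0177]
top (435, 260) brass n 43 [ 0.4294 -0.2785  0.046 ] [0.0148 0.0175 0.0211] px 451.8837209302326 279.7906976744186 white z [0.0007 0.0071 0.0098 0.0131 0.0174]
scene (325, 228) brass n 49 [0.4314 0.1283 0.0291] [-0.001   0.0205  0.0221] px 340.8979591836735 239.69387755102042 white z [-0.0023  0.0058  0.0076  0.0097  0.0143]
scene (148, 198) brass n 7 [ 0.6161 -0.1765  0.1486] [0.0167 0.1311 0.3173] px 158.28571428571428 227.28571428571428 white z [-0.0018  0.0069  0.0093  0.1271  0.1416]
```

View pics/topz.png

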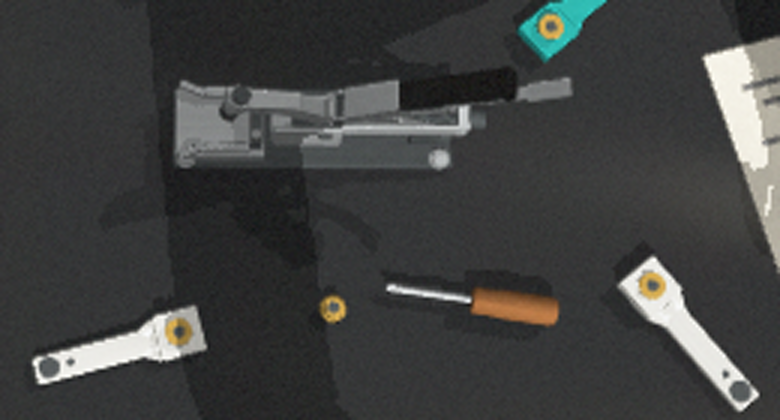

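View pics/scz.png

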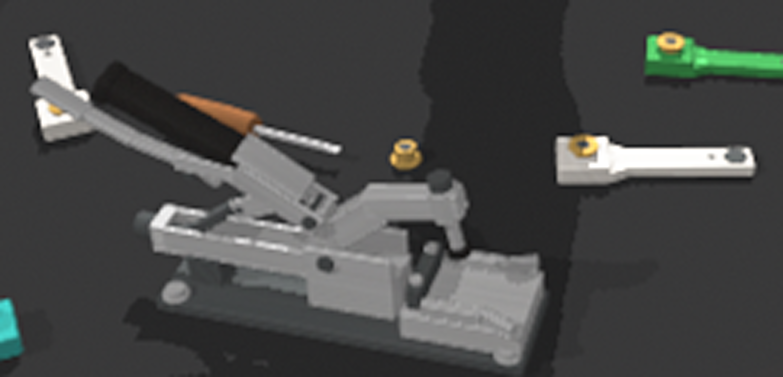

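The bracket at top-view (294,295) measures 22.6 mm at the bush and the other 17.5 mm, so the +y one is proud. I'm moving the wrist camera over it.

Request:
drive_tool(rows=[[85,493,-497,-25,0,0,-1.2],[85,493,-497,-25,0,0,-1.2],[85,493,-497,-25,0,0,-1.2],[85,493,-497,-25,0,0,-1.2],[85,493,-497,-25,0,0,-1.2],[85,493,-497,-25,0,0,-1.2],[85,493,-497,-25,0,0,-1.2],[85,493,-497,-25,0,0,-1.2],[85,493,-497,-25,0,0,-1.2],[85,493,-497,-25,0,0,-1.2]])

```text
time_s: 0.98
tool_pos: [0.356, -0.1069, 0.2712]
orientation: [3.142, -0.002, 1.572]
force: [1.8, -0.2, -0.8]
gripper_width: 0.0851
```

```bash
python3 -c "
from bench import telemetry;print(telemetry.sense())"
```

```text
{'time_s': 0.9833, 'joint_positions': array([-4.73901650e-01, -3.44797319e-01, -2.18975601e-01,  1.69727036e+00,
        1.39427643e-03,  1.09611493e+00]), 'dq': array([ 1.36450598e+00,  1.09048224e-01,  1.14932974e-01, -9.85755895e-03,
        1.28649725e-03,  5.09499672e-01]), 'joint_efforts': array([-5.29492110e+00, -2.05331004e+01,  3.11254048e+01,  6.74741529e-01,
       -1.19720321e-02, -5.71079738e-01]), 'tool_pos': array([ 0.3559965 , -0.10694414,  0.27120233]), 'orientation': array([ 3.14153559e+00, -1.53826784e-03,  1.57157567e+00]), 'force': array([ 1.78144347, -0.21892579, -0.75033437]), 'ft_torque': array([ 0.00081698, -0.04344799, -0.01935816]), 'gripper_width': 0.0850556235875207}
```

Request:
drive_tool(rows=[[85,257,114,10,0,0,0],[85,257,114,10,0,0,0],[85,257,114,10,0,0,0],[85,257,114,10,0,0,0],[85,257,114,10,0,0,0],[85,257,114,10,0,0,0],[85,257,114,10,0,0,0],[85,257,114,10,0,0,0],[85,257,114,10,0,0,0],[85,257,114,10,0,0,0]])

```text
time_s: 1.82
tool_pos: [0.4693, 0.1498, 0.2612]
orientation: [-3.14, -0.001, 1.572]
force: [-1.1, -1.1, -1.3]
gripper_width: 0.0848
```

```bash
cat > snap.py <<'E'
import sys,pickle
from h import *
from bench import get_image
def snap(n,tag):
    s=telemetry.sense(); p,d=get_image(n); pickle.dump((s,p,d),open(f"{tag}.pkl","wb")); cv2.imwrite(f"pics/{tag}.png",p[:,:,::-1]); return s,p,d
def load(tag): return pickle.load(open(f"{tag}.pkl","rb"))
if __name__=="__main__":
    s,_,_=snap(sys.argv[1],sys.argv[2]); print(s["time_s"],s["tool_pos"],s["orientation"],s["force"])
E
python3 snap.py wrist w1
```

```text
1.8167 [0.46933103 0.14984614 0.26120064] [-3.14027516e+00 -6.83283206e-04  1.57198063e+00] [-1.06177118 -1.0752105  -1.34923481]
```

View pics/w1.png

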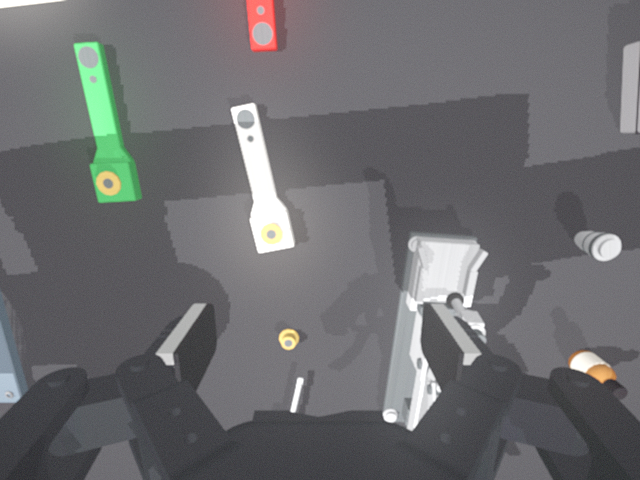

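Wrist view: the bracket's boss is at (272,232) and its free end at (245,108). The clamp's anvil is at (445,265). Measuring both now.

```bash
python3 - <<'E'
from snap import *
s,p,d=load("w1"); C=cam("wrist",s)
V,U=np.mgrid[0:480,0:640]; P=dep(C,U,V,d)
print("table z",np.median(P[150:230,330:380].reshape(-1,3),0))
hsv=cv2.cvtColor(p,cv2.COLOR_RGB2HSV)
m=np.zeros((480,640),np.uint8); m[95:260,225:300]=1
w=((hsv[...,2]>150)&(m>0)).astype(np.uint8)
br=((hsv[...,1]>90)&(hsv[...,0]<35)&(hsv[...,0]>12)&(m>0))
n,l,st,ce=cv2.connectedComponentsWithStats(w); i=1+st[1:,4].argmax()
cs,_=cv2.findContours((l==i).astype(np.uint8),cv2.RETR_EXTERNAL,cv2.CHAIN_APPROX_NONE); c=max(cs,key=cv2.contourArea)
print("white area",st[i], "brass",br.sum(),U[br].mean(),V[br].mean())
print("brass z",np.percentile(P[br][:,2],[10,50,90]))
print("poly",cv2.approxPolyDP(c,2.5,True)[:,0].tolist())
zr=P[...,2][(l==i)]; print(np.percentile(zr,[5,25,50,75,95]))
im=cv2.resize(p[85:265,215:325,::-1],None,fx=3.3,fy=3.3,interpolation=cv2.INTER_CUBIC)
im2=cv2.resize(p[220:440,375:500,::-1],None,fx=2.7,fy=2.7,interpolation=cv2.INTER_CUBIC)
H=max(im.shape[0],im2.shape[0]); out=np.zeros((H,im.shape[1]+im2.shape[1],3),np.uint8); out[:im.shape[0],:im.shape[1]]=im; out[:im2.shape[0],im.shape[1]:]=im2
cv2.imwrite("pics/w1z.png",out); print(im.shape,im2.shape)
E
```

```text
table z [ 5.07673692e-01  1.70611418e-01 -4.54120822e-04]
white area [ 230  102   65  152 4485] brass 0 nan nan<stdin>:11: RuntimeWarning: Mean of empty slice.
  ret = ret.dtype.type(ret / rcount)
Traceback (most recent call last):
IndexError: index -1 is out of bounds for axis 0 with size 0
```

```bash
python3 - <<'E'
from snap import *
s,p,d=load("w1"); C=cam("wrist",s)
V,U=np.mgrid[0:480,0:640]; P=dep(C,U,V,d)
hsv=cv2.cvtColor(p,cv2.COLOR_RGB2HSV); print(p[226,272],hsv[226,272],p[232,262],hsv[232,262])
m=np.zeros((480,640),bool); m[95:260,225:300]=1
w=((hsv[...,2]>150)&m).astype(np.uint8)
br=((hsv[...,1]>70)&(hsv[...,2]>150)&m)
n,l,st,ce=cv2.connectedComponentsWithStats(w); i=1+st[1:,4].argmax()
cs,_=cv2.findContours((l==i).astype(np.uint8),cv2.RETR_EXTERNAL,cv2.CHAIN_APPROX_NONE); c=max(cs,key=cv2.contourArea)
print("brass",br.sum(),U[br].mean(),V[br].mean())
if br.sum(): print("brass z",np.percentile(P[br][:,2],[10,50,90]),P[br].mean(0))
print("poly",cv2.approxPolyDP(c,2.5,True)[:,0].tolist())
print(np.percentile(P[...,2][(l==i)],[5,25,50,75,95]))
im=cv2.resize(p[85:265,215:325,::-1],None,fx=3.3,fy=3.3,interpolation=cv2.INTER_CUBIC)
im2=cv2.resize(p[220:440,375:500,::-1],None,fx=2.7,fy=2.7,interpolation=cv2.INTER_CUBIC)
H=max(im.shape[0],im2.shape[0]); out=np.zeros((H,im.shape[1]+im2.shape[1],3),np.uint8); out[:im.shape[0],:im.shape[1]]=im; out[:im2.shape[0],im.shape[1]:]=im2
cv2.imwrite("pics/w1z.png",out); print(im.shape,im2.shape)
E
```

```text
[255 255 186] [ 30  69 255] [255 255 180] [ 30  75 255]
brass 96 271.4479166666667 233.60416666666666
brass z [0.02157331 0.02238669 0.02357005] [0.41992274 0.12690167 0.02247254]
poly [[251, 102], [233, 106], [230, 110], [253, 200], [249, 222], [256, 250], [264, 253], [293, 247], [294, 237], [287, 208], [276, 195], [256, 105]]
[-7.02177554e-05  8.98759750e-03  9.90363609e-03  1.49495790e-02
  2.23315356e-02]
(594, 363, 3) (594, 338, 3)
```

View pics/w1z.png

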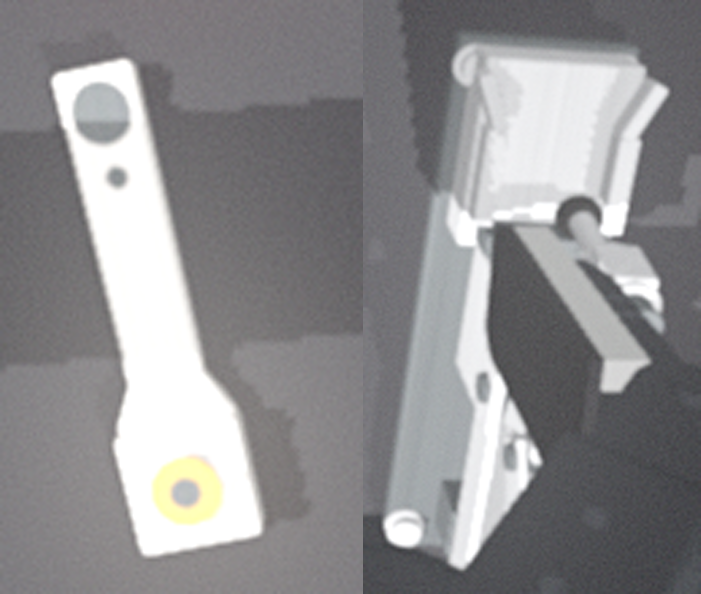

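```bash
python3 - <<'E'
from snap import *
s,p,d=load("w1"); C=cam("wrist",s)
V,U=np.mgrid[0:480,0:640]; P=dep(C,U,V,d)
m=np.zeros((480,640),bool); m[95:260,225:300]=1
A=P[m&(P[...,2]>0.006)&(P[...,2]<0.03)]
# arm centerline
b=np.array([0.41992,0.1269])
arm=A[(A[:,1]>0.165)&(A[:,1]<0.245)&(A[:,2]>0.0075)][:,:2]
r=cv2.minAreaRect(arm.astype(np.float32)*1000); print("arm rect",r)
allr=cv2.minAreaRect(A[:,:2].astype(np.float32)*1000); print("all rect",allr)
c=arm.mean(0); u=np.linalg.svd(arm-c)[2][0]; u*=np.sign(u[1]); print("arm c",c,"dir",u,np.arctan2(u[1],u[0]), "bush off axis",np.cross(u,b-c))
v=c-b; print("dir bush->arm c",np.arctan2(v[1],v[0]))
t=(A[:,:2]-b)@u; print("extent along",np.percentile(t,[0,1,99,100]))
# height map clamp
X=P[215:330,370:520].reshape(-1,3)
h=np.zeros((230,230),np.float32)
for x,y,z in X:
    i=int((x-0.5)*1000); j=int((y+0.05)*1000)
    if 0<=i<230 and 0<=j<230: h[i,j]=max(h[i,j],z*1000)
h=cv2.dilate(h,np.ones((2,2)))
vis=cv2.applyColorMap(np.clip(h*4,0,255).astype(np.uint8),cv2.COLORMAP_JET)
cv2.imwrite("pics/hm.png",cv2.resize(vis,None,fx=2.6,fy=2.6,interpolation=cv2.INTER_NEAREST))
E
```

```text
arm rect ((403.9933166503906, 205.08424377441406), (24.17268943786621, 85.35198974609375), 11.232818603515625)
all rect ((408.8834228515625, 180.20172119140625), (40.20384979248047, 150.0399169921875), 11.292540550231934)
arm c [0.40404646 0.20641887] dir [-0.21301163  0.97704966] 1.7854526301646874 bush off axis 0.0014292060157904476
dir bush->arm c 1.7678262894977617
extent along [-0.02084327 -0.01875314  0.12751253  0.12944559]<stdin>:11: DeprecationWarning: Arrays of 2-dimensional vectors are deprecated. Use arrays of 3-dimensional vectors instead. (deprecated in NumPy 2.0)
```

View pics/hm.png

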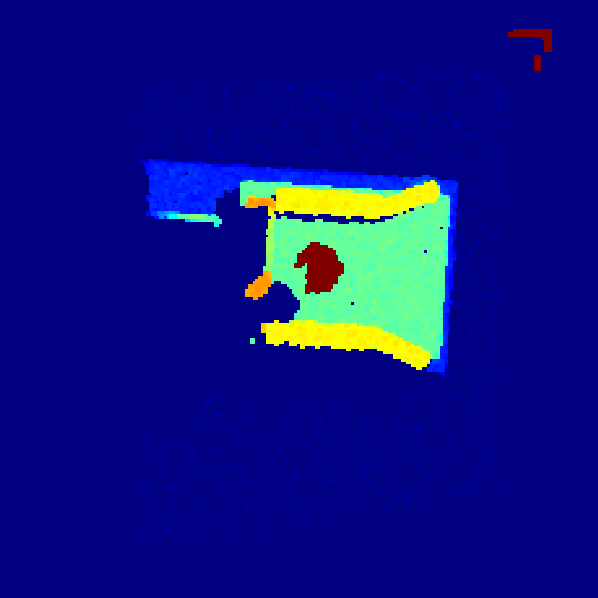

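```bash
python3 - <<'E'
from snap import *
s,p,d=load("w1"); C=cam("wrist",s)
V,U=np.mgrid[0:480,0:640]; P=dep(C,U,V,d)
X=P[215:335,370:520].reshape(-1,3)*1000
an=X[(abs(X[:,2]-30)<2.5)&(X[:,0]>565)&(X[:,0]<645)&(X[:,1]>40)&(X[:,1]<140)]; print("anvil z",np.median(an[:,2]))
fe=X[(abs(X[:,2]-40)<2)&(X[:,0]>560)&(X[:,0]<650)&(X[:,1]>50)&(X[:,1]<125)]; print("fence z",np.median(fe[:,2]))
# front edge
e=[]
for x in np.arange(582,626,2): 
    q=an[abs(an[:,0]-x)<1]; e.append((x,np.percentile(q[:,1],99)))
e=np.array(e); k=np.polyfit(e[:,0],e[:,1],1); print("front edge y=",k, np.std(np.polyval(k,e[:,0])-e[:,1]))
for nm,sel,pc in (("loX",fe[:,0]<600,(98,2)),("hiX",fe[:,0]>600,(2,98))):
    f=fe[sel]
    for w,q in (("inner",pc[0]),("outer",pc[1])):
        g=[(y,np.percentile(f[abs(f[:,1]-y)<1.2][:,0],q)) for y in np.arange(60,92,2) if (abs(f[:,1]-y)<1.2).sum()>4]
        g=np.array(g); k2=np.polyfit(g[:,0],g[:,1],1); print(nm,w,k2,"x at y=75:",np.polyval(k2,75),np.std(np.polyval(k2,g[:,0])-g[:,1]),len(g))
st=X[(X[:,2]>43.5)&(X[:,2]<49)&(X[:,0]>570)&(X[:,0]<620)&(X[:,1]>30)&(X[:,1]<70)]
print("stop pts",len(st),np.percentile(st,[2,50,98],axis=0))
r=[(x,st[abs(st[:,0]-x)<1.5][:,1].max()) for x in range(570,615,3) if (abs(st[:,0]-x)<1.5).sum()>2]; print(r)
pad=X[(X[:,2]>60)&(X[:,0]>580)&(X[:,0]<625)&(X[:,1]<100)&(X[:,1]>50)]; print("pad-ish",pad.mean(0),pad.min(0),pad.max(0))
E
```

```text
anvil z 29.6095103691609
fence z 39.5671233004829
front edge y= [-7.12221399e-02  1.62093672e+02] 0.34007906991535947
loX inner [7.51785344e-02 5.75229737e+02] x at y=75: 580.8681274223597 0.33032689077714744 16
loX outer [6.91472616e-02 5.68508286e+02] x at y=75: 573.694330953965 0.22026917271087998 16
hiX inner [5.01449172e-02 6.20850065e+02] x at y=75: 624.6109337214438 0.2959650332321168 16
hiX outer [7.1500750e-02 6.2644419e+02] x at y=75: 631.8067458493794 0.41689780493907425 16
stop pts 67 [[576.16213674  44.77129231  43.81593007]
 [607.13245234  49.51990745  45.50190308]
 [612.65079693  53.88985526  46.79642275]]
[(576, np.float64(53.90231147072683)), (579, np.float64(54.143123524934026)), (606, np.float64(52.493542651095126)), (609, np.float64(52.43849701337292)), (612, np.float64(51.76249487358373))]
pad-ish [601.93425717  72.76329268  91.53733604] [593.37062445  61.48025546  62.02689355] [612.82961242  80.24440927 120.91437871]
```

Bracket: boss end (423.5,106.7) mm, yaw 1.767, grip point (404.0,204.7). Clamp: yaw about 1.500, origin about (596.5,-12.8), nest about (601.1,52.3), anvil z 29.6. Moving down to grasp.

Request:
drive_tool(rows=[[60,55,-65,40,0,0,-0.195],[60,55,-65,80,0,0,-0.195],[60,55,-65,120,0,0,-0.195],[60,55,-65,160,0,0,-0.195],[60,55,-65,190,0,0,-0.195],[60,55,-65,210,0,0,-0.195],[60,55,-65,225,0,0,-0.195],[60,55,-65,233,0,0,-0.195],[60,55,-65,233,0,0,-0.195]])

```text
time_s: 2.62
tool_pos: [0.4027, 0.2028, 0.0269]
orientation: [-3.138, -0.0, 1.764]
force: [-0.2, 1.1, 0.8]
gripper_width: 0.06
```

```bash
python3 snap.py wrist w2
```

```text
2.6167 [0.40266062 0.20284233 0.02692632] [-3.13755877e+00 -3.75232930e-04  1.76361013e+00] [-0.22987716  1.05282332  0.76224846]
```

View pics/w2.png

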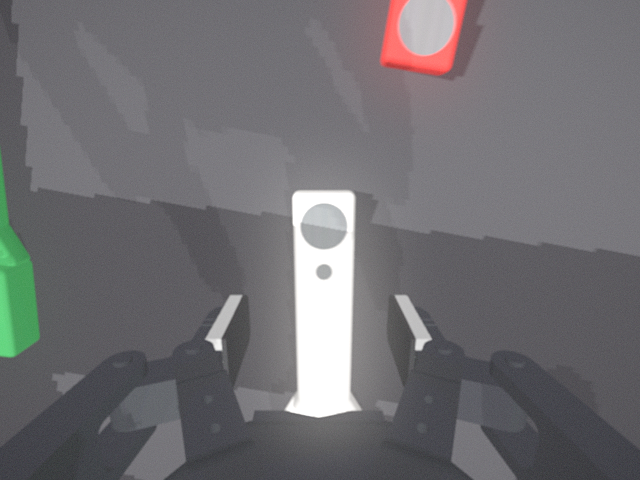

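The arm lies centred between the pads: bracket edges at 295–355, pads at about 240 and 395. Closing.

Request:
drive_tool(rows=[[18,0,0,0,0,0,0],[18,0,0,0,0,0,0],[18,0,0,0,0,0,0],[18,0,0,0,0,0,0],[18,0,0,0,0,0,0],[18,0,0,0,0,0,0],[18,0,0,0,0,0,0],[18,0,0,0,0,0,0]], force=60)

```text
time_s: 3.33
tool_pos: [0.4062, 0.2039, 0.0313]
orientation: [3.138, -0.001, 1.764]
force: [-0.2, -0.1, 6.0]
gripper_width: 0.0215
```

Request:
drive_tool(rows=[[18,0,0,-15,0,0,0],[18,0,0,-35,0,0,0],[18,0,0,-60,0,0,0],[18,0,0,-60,0,0,0]])

```text
time_s: 3.67
tool_pos: [0.4095, 0.2052, 0.0968]
orientation: [3.128, -0.002, 1.764]
force: [1.6, 1.1, -0.9]
gripper_width: 0.0211
```

```bash
python3 snap.py wrist w3; python3 snap.py top t3; python3 -c "
from bench import telemetry;print(telemetry.sense()['gripper_width'])
import cv2
t=cv2.imread('pics/t3.png');cv2.imwrite('pics/t3z.png',cv2.resize(t[190:320,230:430],None,fx=3.8,fy=3.8))"
```

```text
3.6667 [0.40950109 0.20517902 0.09677746] [ 3.12836168e+00 -2.05733586e-03  1.76403775e+00] [ 1.57065783  1.07275392 -0.90926407]
3.7167 [0.40869211 0.20488758 0.09468125] [ 3.13059525e+00 -1.78009122e-03  1.76397594e+00] [-0.31395727 -0.14737318 -1.28217887]
0.021412173855590487
```

View pics/w3.png

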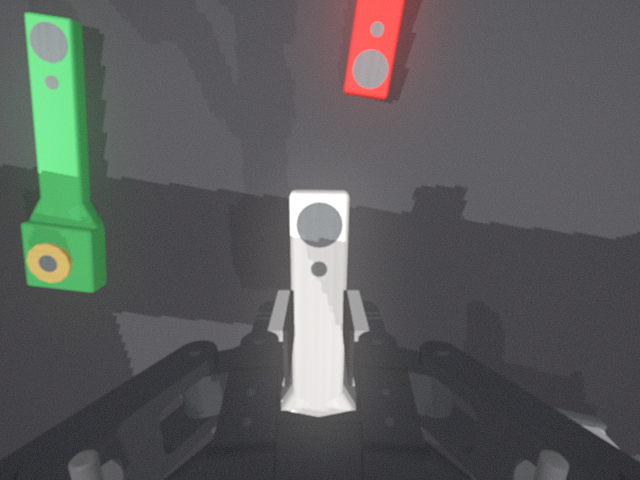

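View pics/t3z.png

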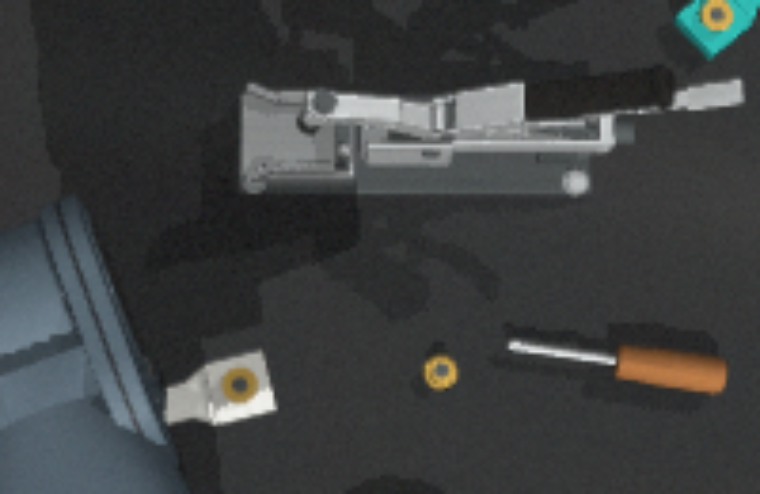

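```bash
python3 - <<'E'
from snap import *
s,p,d=load("w3"); T=camera_params("wrist")["T_tool_cam"]
c=camera_params("wrist")
V,U=np.mgrid[0:480,0:640]
Pc=np.stack([(U-c["cx"])/c["fx"]*d,(V-c["cy"])/c["fy"]*d,d],-1); Pt=(Pc@T[:3,:3].T+T[:3,3])*1000
R=Pt[195:405,285:352].reshape(-1,3)
R=R[(R[:,2]<40)&(R[:,2]>0)&(R[:,0]>-30)]
top=R[(abs(R[:,1])<9)]
k,res,_,_=np.linalg.lstsq(np.c_[top[:,:2],np.ones(len(top))],top[:,2],rcond=None)
print("top plane z=",k, "std",np.std(np.c_[top[:,:2],np.ones(len(top))]@k-top[:,2]))
ar=R[(abs(R[:,2]-np.c_[R[:,:2],np.ones(len(R))]@k)<1.5)&(R[:,0]>5)]
print("rect tool frame",cv2.minAreaRect(ar[:,:2].astype(np.float32)),"x max",np.percentile(ar[:,0],99.5))
# top cam
s,p,d=load("t3"); C=cam("top"); V,U=np.mgrid[275:310,270:310]; P=dep(C,U,V,d[275:310,270:310])
Rw=Rt.from_euler('xyz',s["orientation"]).as_matrix(); Q=((P-s["tool_pos"])@Rw).reshape(-1,3)*1000; P=P.reshape(-1,3)
g=(P[:,2]>0.05); Q=Q[g]; px=p[275:310,270:310].reshape(-1,3)[g]
h=cv2.cvtColor(px[None],cv2.COLOR_RGB2HSV)[0]; br=(h[:,1]>100)
print("brass tool",np.median(Q[br],0),br.sum())
b=Q[(Q[:,0]<-62)&~br]; k2=np.linalg.lstsq(np.c_[b[:,:2],np.ones(len(b))],b[:,2],rcond=None)[0]
print("boss z med",np.median(b[:,2]),"x min",np.percentile(b[:,0],1),"y",np.percentile(b[:,1],[1,99]),k2)
print("boss rect",cv2.minAreaRect(b[:,:2].astype(np.float32)))
E
```

```text
top plane z= [-1.75143917e-02  4.58054974e-03  2.18295772e+01] std 0.5979192227321753
rect tool frame ((28.06462287902832, -0.3782520294189453), (28.49500274658203, 46.10992431640625), 89.90176391601562) x max 50.883454713508485
brass tool [-75.95162809  -2.09411039  10.73633424] 50
boss z med 17.36524996910576 x min -95.41820447726943 y [-129.5850395    17.73222914] [  0.88382587   7.1970263  102.03112617]
boss rect ((-78.58163452148438, -55.6214599609375), (33.17473220825195, 147.78346252441406), 0.2963840365409851)
```

Held, aligned in yaw, and boss-low by about 0.0175 rad. Boss end is at tool x -99, underside 33.5 mm ahead of the TCP. Moving to the pre-insert position.

Request:
drive_tool(rows=[[18,-9,35,0,0.003,-0.005,0.05],[18,-9,75,0,0.006,-0.012,0.12],[18,-9,115,0,0.01,-0.0175,0.2],[18,-9,155,0,0.01,-0.0175,0.264],[18,-9,190,5,0.01,-0.0175,0.264],[18,-9,208,5,0.01,-0.0175,0.264],[18,-9,208,5,0.01,-0.0175,0.264],[18,-9,208,5,0.01,-0.0175,0.264],[18,-9,208,5,0.01,-0.0175,0.264]])

```text
time_s: 4.52
tool_pos: [0.6114, 0.2352, 0.0871]
orientation: [-3.136, 0.017, 1.5]
force: [-0.2, 1.0, -1.8]
gripper_width: 0.0212
```

```bash
python3 snap.py wrist w4; python3 snap.py top t4; python3 -c "
import cv2
t=cv2.imread('pics/t4.png');cv2.imwrite('pics/t4z.png',cv2.resize(t[180:280,220:420],None,fx=4,fy=4,interpolation=cv2.INTER_CUBIC))"
```

```text
4.5167 [0.61140607 0.23516638 0.08708228] [-3.13643634  0.01676187  1.50007977] [-0.21663371  1.0059709  -1.79032464]
4.5667 [0.6114049  0.23527723 0.0877703 ] [-3.13744408  0.01642997  1.50019029] [-0.33400976 -0.0510396  -2.76445074]
```

View pics/w4.png

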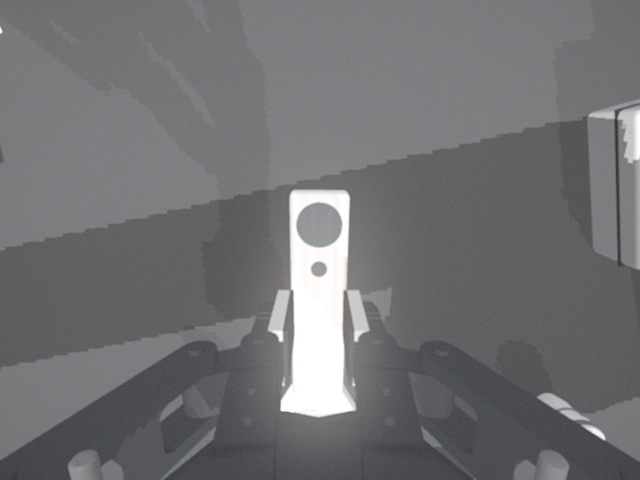

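View pics/t4z.png

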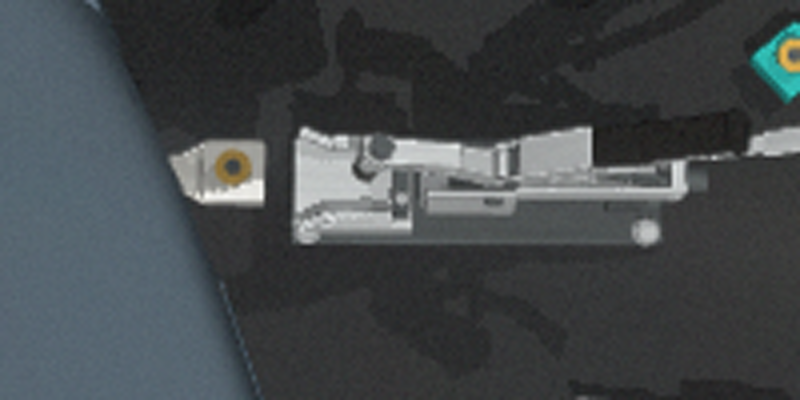

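```bash
python3 - <<'E'
from snap import *
s,p,d=load("t4"); C=cam("top")
y0,y1,x0,x1=205,245,255,330
V,U=np.mgrid[y0:y1,x0:x1]; P=dep(C,U,V,d[y0:y1,x0:x1]).reshape(-1,3)*1000; px=p[y0:y1,x0:x1].reshape(-1,3); h=cv2.cvtColor(px[None],cv2.COLOR_RGB2HSV)[0]
br=(h[:,1]>100)&(h[:,2]>60)&(P[:,2]>50); print("bush",P[br].mean(0),br.sum())
bo=(P[:,2]>58)&(P[:,2]<76)&(P[:,1]>130)&(P[:,1]<172); B=P[bo]; print("boss",B.min(0),B.max(0), cv2.minAreaRect(B[:,:2].astype(np.float32)))
e=np.array([.0708,.9975]); n=np.array([.9975,-.0708]); o=np.array([596.5,-12.8])
cf=np.c_[(P[:,:2]-o)@e,(P[:,:2]-o)@n,P[:,2]]
print("boss clampframe x min/max y",np.percentile(cf[bo],[1,99],axis=0)); print("bush cf",cf[br].mean(0))
for lo,hi in ((70,78),(78,90),(90,104)):
    f=cf[(abs(cf[:,2]-40)<4)&(cf[:,0]>lo)&(cf[:,0]<hi)]; print("fence y",lo,np.sort(f[:,1]).round(1))
a=cf[(abs(cf[:,2]-30)<2.5)&(cf[:,0]>60)&(cf[:,0]<140)]; print("anvil x max",np.percentile(a[:,0],[98,99.5]),"y",np.percentile(a[:,1],[1,99]))
s,p,d=load("w4"); c=camera_params("wrist");T=c["T_tool_cam"]
V,U=np.mgrid[0:480,0:640];Pc=np.stack([(U-c["cx"])/c["fx"]*d,(V-c["cy"])/c["fy"]*d,d],-1); Pt=(Pc@T[:3,:3].T+T[:3,3])*1000
R=Pt[190:300,285:355].reshape(-1,3); R=R[(R[:,2]<30)&(R[:,2]>10)&(R[:,0]>12)]
print(cv2.minAreaRect(R[:,:2].astype(np.float32)))
Rw=Rt.from_euler('xyz',s["orientation"]).as_matrix(); W=R@Rw.T+s["tool_pos"]*1000
print("arm world plane",np.linalg.lstsq(np.c_[W[:,:2]-W[:,:2].mean(0),np.ones(len(W))],W[:,2],rcond=None)[0],W.mean(0))
E
```

```text
bush [595.87820526 157.3637199  106.29333302] 42
boss [582.26562857 137.73414047  59.44431356] [624.2805233  171.93346856  75.90845003] ((602.9927368164062, 155.74176025390625), (33.810768127441406, 40.34715270996094), 86.05887603759766)
boss clampframe x min/max y [[151.79071478 -25.57429094  59.99525127]
 [185.07716664  14.61654049  75.79793952]]
bush cf [169.69428753 -12.66783162 106.29333302]
fence y 70 [-31.  -30.8 -28.7 -28.6 -26.5 -25.3]
fence y 78 [-30.9 -30.7 -30.5 -29.1 -28.4 -28.3 -28.2 -26.9 -26.3 -25.5 -25.1  26.4]
fence y 90 [-31.4 -31.2 -31.2 -31.  -29.5 -29.4 -28.9 -28.3 -27.9 -26.5 -26.4 -26.2
 -26.2  19.4  19.7  19.8  20.   20.2  22.9  23.7  23.7  24.   26.2  26.5
  26.6  26.7]
anvil x max [134.07044862 134.69225141] y [-32.36725621  22.74476919]
((31.967361450195312, 0.2983121871948242), (40.0259895324707, 24.03537368774414), 0.35454124212265015)
arm world plane [-8.18346611e-03 -1.68098508e-02  6.49684312e+01] [613.90687601 267.88413704  64.96843124]
```

```bash
python3 - <<'E'
from snap import *
s,p,d=load("t4"); C=cam("top")
y0,y1,x0,x1=205,245,255,300
V,U=np.mgrid[y0:y1,x0:x1]; P=dep(C,U,V,d[y0:y1,x0:x1]).reshape(-1,3)*1000
B=P[(P[:,2]>64)&(P[:,2]<74.5)&(P[:,1]>139)&(P[:,1]<172)&(P[:,0]>585)&(P[:,0]<620)]
print(np.percentile(B[:,2],[10,30,50,70,90]))
A=np.c_[B[:,:2]-B[:,:2].mean(0),np.ones(len(B))]; print(np.linalg.lstsq(A,B[:,2],rcond=None)[0],B.mean(0))
T=P[(P[:,2]>74.5)&(P[:,2]<85)]; print("bush z",np.median(T,0),len(T))
a=P[(abs(P[:,2]-30)<5)&(P[:,1]>80)]; print("anvil top cam",np.median(a[:,2]))
for t in("w3","w4"):
  s,p,d=load(t); c=camera_params("wrist");T=c["T_tool_cam"]
  V,U=np.mgrid[0:480,0:640];Pc=np.stack([(U-c["cx"])/c["fx"]*d,(V-c["cy"])/c["fy"]*d,d],-1); Pt=(Pc@T[:3,:3].T+T[:3,3])*1000
  R=Pt[190:290,296:345].reshape(-1,3); R=R[(R[:,2]<30)&(R[:,2]>10)&(R[:,0]>12)]
  print(t,np.linalg.lstsq(np.c_[R[:,:2],np.ones(len(R))],R[:,2],rcond=None)[0])
print(telemetry.sense()["orientation"],telemetry.sense()["tool_pos"])
E
```

```text
[68.25764615 69.97828647 71.11079284 72.02850215 73.29089173]
[ 2.50045283e-02 -4.08548223e-03  7.09083950e+01] [600.35030761 154.32320031  70.908395  ]
bush z [603.05971504 158.60966672  77.98643253] 74
anvil top cam 29.514140300314516
w3 [1.34746824e-03 2.30470759e-03 2.13762613e+01]
w4 [1.84081461e-03 5.22478321e-03 2.14065190e+01]
[-3.13848097  0.01606978  1.50020587] [0.61158792 0.23534996 0.08842272]
```

Request:
drive_tool(rows=[[18,0,2.5,10,0,0.008,0],[18,0,2.5,22,0,0.016,0],[18,0,2.5,22,0,0.016,0],[18,0,2.5,22,0,0.016,0]])

```text
time_s: 4.95
tool_pos: [0.6123, 0.2343, 0.065]
orientation: [-3.135, 0.001, 1.5]
force: [0.0, -0.2, -1.7]
gripper_width: 0.0211
```

```bash
python3 -c "
from bench import telemetry;s=telemetry.sense();print(s['tool_pos'],s['orientation'],s['force'])"
```

```text
[0.61226328 0.23428099 0.06496214] [-3.13538121e+00  1.14071206e-03  1.50007346e+00] [ 0.01408329 -0.23798517 -1.66521632]
```

Request:
drive_tool(rows=[[18,0,2.5,-2,-0.006,0,0],[18,-8,2.5,-2,-0.006,0,0],[18,-16,2.5,-2,-0.006,0,0],[18,-24,2.5,-2,-0.006,0,0],[18,-30,2.5,-2,-0.006,0,0],[18,-30,2.5,-2,-0.006,0,0]])

```text
time_s: 5.45
tool_pos: [0.6128, 0.2023, 0.0673]
orientation: [3.141, 0.002, 1.498]
force: [-0.1, -0.5, -0.7]
gripper_width: 0.0212
```

```bash
python3 -c "
from bench import telemetry;s=telemetry.sense();print(s['tool_pos'],s['orientation'],s['force'])"
```

```text
[0.61282818 0.20229093 0.06729634] [3.14149816e+00 1.89179323e-03 1.49806902e+00] [-0.08639033 -0.53702022 -0.68390027]
```

```bash
python3 snap.py top t5; python3 snap.py scene s5; python3 - <<'E'
from snap import *
s,p,d=load("t5"); C=cam("top")
t=p[200:250,255:345,::-1]; a=cv2.resize(t,None,fx=8,fy=8,interpolation=cv2.INTER_CUBIC)
_,q,_=load("s5"); b=cv2.resize(q[215:320,230:350,::-1],None,fx=5,fy=5,interpolation=cv2.INTER_CUBIC)
cv2.imwrite("pics/t5z.png",a); cv2.imwrite("pics/s5z.png",b)
y0,y1,x0,x1=205,245,255,330
V,U=np.mgrid[y0:y1,x0:x1]; P=dep(C,U,V,d[y0:y1,x0:x1]).reshape(-1,3)*1000
e=np.array([.0708,.9975]); n=np.array([.9975,-.0708]); o=np.array([596.5,-12.8])
cf=np.c_[(P[:,:2]-o)@e,(P[:,:2]-o)@n,P[:,2]]
B=cf[(cf[:,2]>44)&(cf[:,2]<54)&(cf[:,0]>112)&(cf[:,0]<155)&(abs(cf[:,1])<35)]
print("boss",np.percentile(B,[1,50,99],axis=0),cv2.minAreaRect(B[:,:2].astype(np.float32)))
T=cf[(cf[:,2]>54)&(cf[:,2]<62)&(cf[:,0]>120)&(cf[:,0]<155)&(abs(cf[:,1])<20)];print("bush",T.mean(0),np.median(T[:,2]),len(T))
for sg in(-1,1):
    f=cf[(abs(cf[:,2]-40)<3)&(cf[:,0]>70)&(cf[:,0]<104)&(cf[:,1]*sg>15)&(cf[:,1]*sg<34)]; print(np.percentile(f[:,1],[2,10,50,90,98]))
E
```

```text
5.45 [0.61282818 0.20229093 0.06729634] [3.14149816e+00 1.89179323e-03 1.49806902e+00] [-0.08639033 -0.53702022 -0.68390027]
5.5 [0.61277209 0.20309127 0.0671764 ] [-3.14149931e+00  1.08045778e-03  1.49851393e+00] [ 0.04230299 -0.42635816 -2.08340229]
boss [[120.68386202 -22.13573691  44.47729231]
 [134.50309073  -6.07107345  49.92730238]
 [154.8822453   18.53939998  53.83048238]] ((138.0095672607422, 3.722686767578125), (52.05339813232422, 34.35386276245117), 89.26477813720703)
bush [138.71014566  -2.57080334  57.37551982] 57.33157826606872 56
[-31.6027926  -30.99955894 -28.1427242  -25.41125537 -25.32724695]
[20.05033993 20.23440525 23.35150312 26.3721042  26.61359084]
```

View pics/t5z.png

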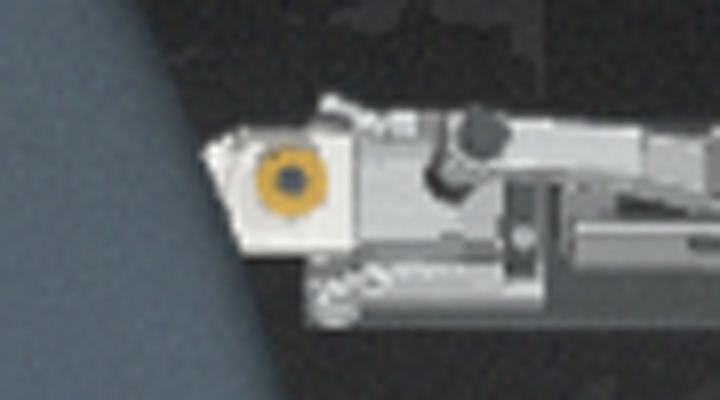

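View pics/s5z.png

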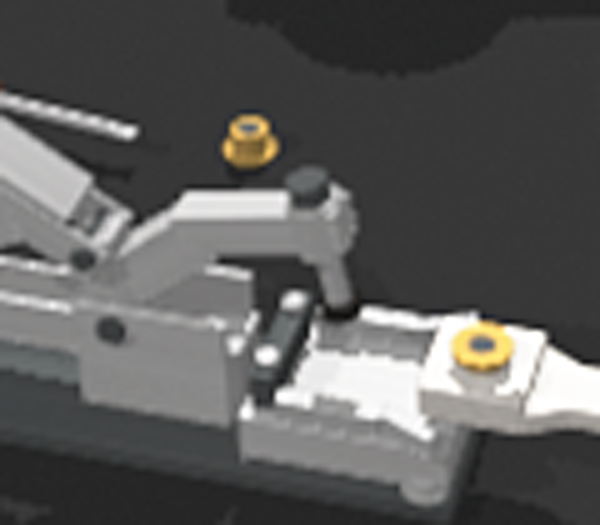

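Relative to the fences in the same view, the bush is centred to within about 0.5 mm. Bush top is at z 57, clear of the pad at 62. Inserting.

Request:
drive_tool(rows=[[18,-8,-0.5,0,0,0,0.0],[18,-16,-0.5,0,0,0,0],[18,-22,-0.5,0,0,0,0],[18,-28,-0.5,0,0,0,0],[18,-28,-0.5,0,0,0,0]])

```text
time_s: 5.97
tool_pos: [0.6102, 0.1742, 0.0671]
orientation: [-3.141, 0.002, 1.498]
force: [0.2, -0.5, -2.2]
gripper_width: 0.0215
```

```bash
python3 snap.py top t6; python3 snap.py scene s6; python3 - <<'E'
from snap import *
s,p,d=load("t6"); C=cam("top")
t=p[200:250,255:345,::-1]; a=cv2.resize(t,None,fx=8,fy=8,interpolation=cv2.INTER_CUBIC)
_,q,_=load("s6"); b=cv2.resize(q[215:320,230:350,::-1],None,fx=5,fy=5,interpolation=cv2.INTER_CUBIC)
cv2.imwrite("pics/t6z.png",a); cv2.imwrite("pics/s6z.png",b)
y0,y1,x0,x1=205,245,255,330
V,U=np.mgrid[y0:y1,x0:x1]; P=dep(C,U,V,d[y0:y1,x0:x1]).reshape(-1,3)*1000
e=np.array([.0708,.9975]); n=np.array([.9975,-.0708]); o=np.array([596.5,-12.8])
cf=np.c_[(P[:,:2]-o)@e,(P[:,:2]-o)@n,P[:,2]]
T=cf[(cf[:,2]>54)&(cf[:,2]<62)&(cf[:,0]>94)&(cf[:,0]<130)&(abs(cf[:,1])<20)];print("bush",T.mean(0),np.median(T[:,2]),len(T))
E
```

```text
5.9667 [0.61021406 0.17421528 0.06709113] [-3.14129900e+00  1.53524625e-03  1.49753348e+00] [ 0.18093439 -0.5154056  -2.19340123]
6.0167 [0.61025844 0.17491004 0.06711982] [-3.14136062e+00  7.53437090e-04  1.49787978e+00] [-0.59096844  0.07641488 -2.09160258]
bush [110.75335274  -3.32768107  57.48663811] 57.07444300413367 57
```

View pics/t6z.png

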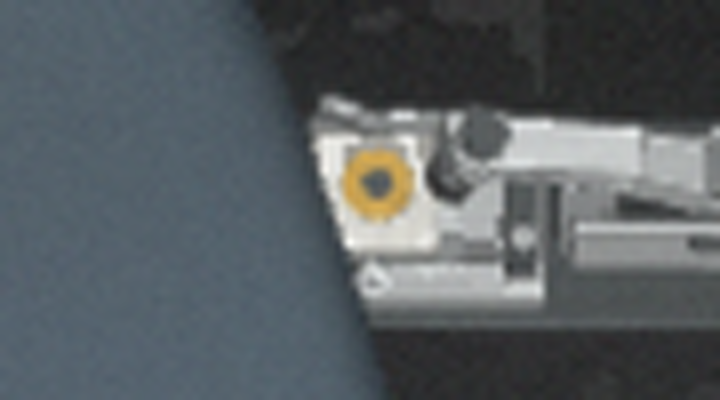

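View pics/s6z.png

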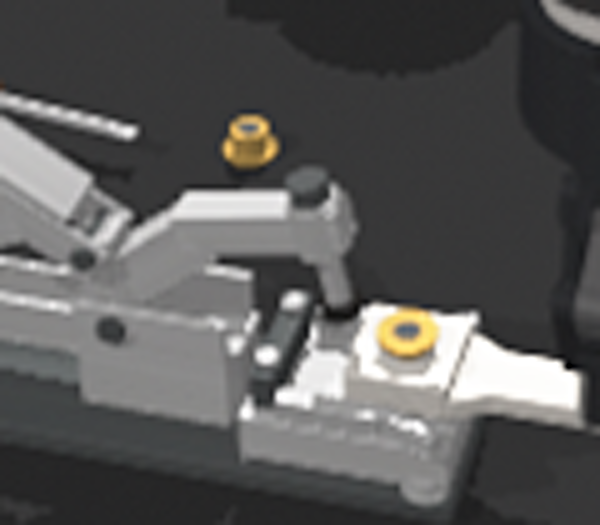

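Request:
drive_tool(rows=[[18,-6,0.6,1,0,0,0],[18,-12,0.6,2,0,0,0],[18,-16,0.6,2.5,0,0,0],[18,-18,0.6,2.5,0,0,0],[18,-18,0.6,2.5,0,0,0]])

```text
time_s: 6.48
tool_pos: [0.6095, 0.1567, 0.0645]
orientation: [-3.141, 0.001, 1.498]
force: [0.2, 0.1, -2.7]
gripper_width: 0.0212
```

Request:
drive_tool(rows=[[18,-1,0,0,0,0,0],[18,-2,0,0,0,0,0],[18,-2.5,0,0,0,0,0],[18,-3,0,0,0,0,0]])

```text
time_s: 6.82
tool_pos: [0.6093, 0.1538, 0.0646]
orientation: [-3.141, 0.001, 1.498]
force: [-0.1, -0.5, -1.6]
gripper_width: 0.021
```

Request:
drive_tool(rows=[[18,-0.5,0,0,0,0,0],[18,-1,0,0,0,0,0],[18,-1.5,0,0,0,0,0]])

```text
time_s: 7.07
tool_pos: [0.6092, 0.1524, 0.0646]
orientation: [-3.141, 0.001, 1.498]
force: [0.5, 0.5, -1.8]
gripper_width: 0.0208
```

Request:
drive_tool(rows=[[18,-0.5,0,0,0,0,0],[18,-1,0,0,0,0,0],[18,-1,0,0,0,0,0]])

```text
time_s: 7.32
tool_pos: [0.6091, 0.1513, 0.0646]
orientation: [-3.141, 0.001, 1.498]
force: [0.3, 0.4, -1.0]
gripper_width: 0.0212
```

Request:
drive_tool(rows=[[18,-0.5,0,0,0,0,0],[18,-1,0,0,0,0,0],[18,-1,0,0,0,0,0]])

```text
time_s: 7.57
tool_pos: [0.609, 0.1511, 0.0647]
orientation: [-3.141, -0.001, 1.498]
force: [-0.4, 2.8, -1.7]
gripper_width: 0.0211
```

Contact with the stop at TCP y 151.1 (Fy 2.8 N), as predicted. Lowering onto the anvil by feel.

Request:
drive_tool(rows=[[18,0,0,1,0,0,0],[18,0,0,1.5,0,0,0],[18,0,0,1.5,0,0,0]])

```text
time_s: 7.82
tool_pos: [0.6091, 0.1511, 0.0631]
orientation: [-3.141, -0.001, 1.499]
force: [-0.1, 1.1, -1.6]
gripper_width: 0.021
```

Request:
drive_tool(rows=[[18,0,0,0.7,0,0,0],[18,0,0,1.2,0,0,0],[18,0,0,1.2,0,0,0]])

```text
time_s: 8.07
tool_pos: [0.6091, 0.1511, 0.0619]
orientation: [-3.142, -0.001, 1.499]
force: [-1.1, 2.0, 0.2]
gripper_width: 0.0211
```

Request:
drive_tool(rows=[[18,0,0,0.5,0,0,0],[18,0,0,0.8,0,0,0],[18,0,0,0.8,0,0,0]])

```text
time_s: 8.32
tool_pos: [0.6092, 0.1511, 0.0614]
orientation: [3.141, -0.001, 1.499]
force: [-0.8, 1.6, 1.1]
gripper_width: 0.0213
```

Request:
drive_tool(rows=[[18,-0.5,0,0,0,0,0],[24,-0.5,0,0,0,0,0],[30,-0.5,0,0,0,0,0],[40,0,0,0,0,0,0],[50,0,0,0,0,0,0],[50,0,0,0,0,0,0]])

```text
time_s: 8.82
tool_pos: [0.6094, 0.1508, 0.0615]
orientation: [3.141, -0.001, 1.498]
force: [-1.4, -0.4, -0.8]
gripper_width: 0.0502
```

```bash
python3 snap.py wrist w7; python3 snap.py scene s7
```

```text
8.8167 [0.60940048 0.15079232 0.06152816] [ 3.14098671e+00 -5.92267488e-04  1.49825658e+00] [-1.43860223 -0.37510129 -0.79172474]
8.8667 [0.6093847  0.15080788 0.06149541] [ 3.14106071e+00 -7.36240531e-04  1.49824747e+00] [-0.11807759  0.05437294  0.07724323]
```

View pics/w7.png

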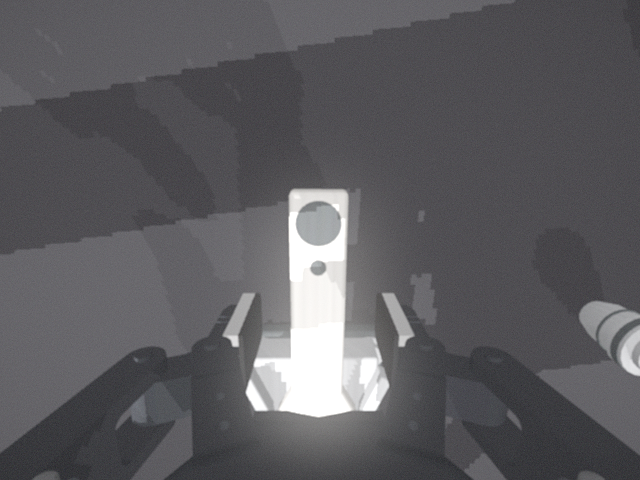

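View pics/s7.png

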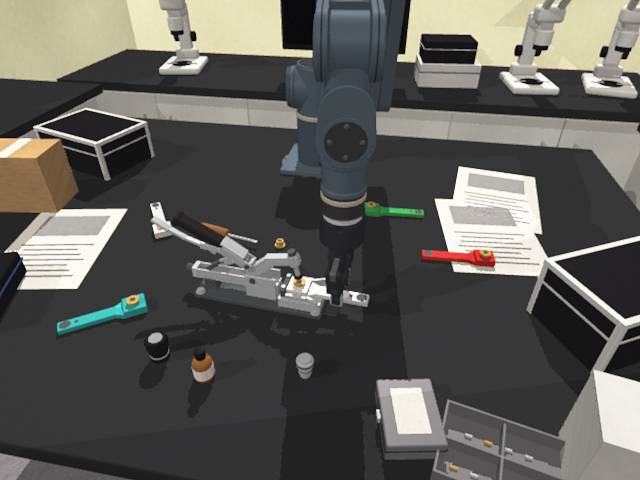

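The bracket lies released on the anvil. Lifting straight up and checking.

Request:
drive_tool(rows=[[50,0,0,-20,0,0,0],[50,0,0,-55,0,0,0],[50,0,0,-95,0,0,0],[50,0,0,-135,0,0,0],[50,0,0,-175,0,0,0],[50,0,0,-180,0,0,0],[50,0,0,-180,0,0,0]])

```text
time_s: 9.5
tool_pos: [0.6116, 0.151, 0.2472]
orientation: [3.131, -0.003, 1.498]
force: [1.0, -0.4, 0.4]
gripper_width: 0.0502
```

```bash
python3 snap.py wrist w8; python3 - <<'E'
from snap import *
s,p,d=load("w8"); C=cam("wrist",s)
V,U=np.mgrid[0:480,0:640]; P=(dep(C,U,V,d)*1000)
e=np.array([.0708,.9975]); n=np.array([.9975,-.0708]); o=np.array([596.5,-12.8])
cf=np.concatenate([((P[...,:2]-o)@e)[...,None],((P[...,:2]-o)@n)[...,None],P[...,2:]],-1)
arm=cf[(abs(cf[...,2]-40)<2.5)&(cf[...,0]>135)&(cf[...,0]<230)&(abs(cf[...,1])<25)]
print("arm rect",cv2.minAreaRect(arm[:,:2].astype(np.float32)),"xmax",np.percentile(arm[:,0],99.5),"z",np.median(arm[:,2]))
A=np.c_[arm[:,:2],np.ones(len(arm))];print(np.linalg.lstsq(A,arm[:,2],rcond=None)[0])
bo=cf[(abs(cf[...,2]-46)<2.5)&(cf[...,0]>60)&(cf[...,0]<110)&(abs(cf[...,1])<24)]; print("boss y",np.percentile(bo,[1,50,99],axis=0))
fe=cf[(abs(cf[...,2]-40)<2)&(cf[...,0]>70)&(cf[...,0]<104)&(abs(cf[...,1])<32)&(abs(cf[...,1])>20)]
print("fences",np.percentile(fe[fe[:,1]<0][:,1],[2,98]),np.percentile(fe[fe[:,1]>0][:,1],[2,98]))
E
```

```text
9.5 [0.6115677  0.15096098 0.24715422] [ 3.13120427e+00 -2.74661639e-03  1.49828452e+00] [ 1.00918954 -0.36945752  0.40154315]
arm rect ((175.24444580078125, 1.0503034591674805), (23.7625675201416, 80.55731201171875), 89.68809509277344) xmax 215.32444394926927 z 39.54178438195255
[ 9.48020203e-04 -1.35660230e-03  3.93686519e+01]
boss y [[ 60.63321003 -22.04702188  43.64681984]
 [ 88.07026265   1.33039583  45.57028753]
 [105.65933926  22.38770508  48.12501672]]
fences [-28.82471275 -21.15605386] [22.28329219 29.7248697 ]
```

View pics/w8.png

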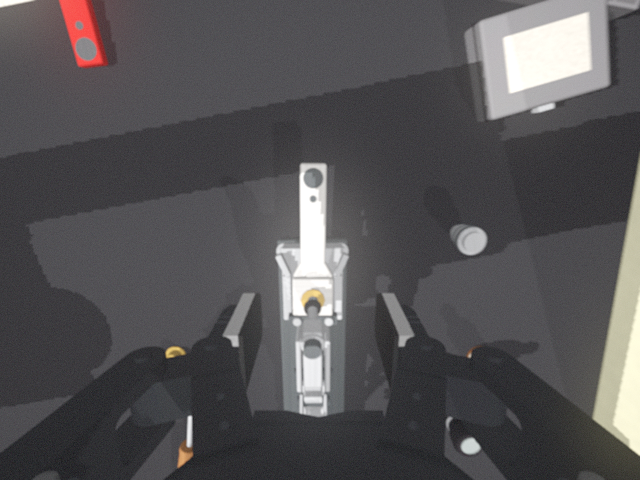

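The bracket's free end is at clamp x 215.3, so its boss end is at 65.3. It is flat (z 39.5), square within 0.006 rad, and 0.5 mm off the fence centre. Next, measuring the handle and tab from the top and scene clouds.

```bash
python3 - <<'E'
from snap import *
e=np.array([.0708,.9975]); n=np.array([.9975,-.0708]); o=np.array([596.5,-12.8])
for n_,t,(y0,y1,x0,x1) in (("top","t4",(200,232,365,430)),("scene","s5",(195,262,140,240))):
    s,p,d=load(t); C=cam(n_)
    V,U=np.mgrid[y0:y1,x0:x1]; P=dep(C,U,V,d[y0:y1,x0:x1]).reshape(-1,3)*1000
    cf=np.c_[(P[:,:2]-o)@e,(P[:,:2]-o)@n,P[:,2]]
    for a in range(-205,-35,10):
        q=cf[(abs(cf[:,0]-a)<5)&(cf[:,2]>70)&(cf[:,2]<190)&(abs(cf[:,1])<25)]
        if len(q)>3: print(n_,a,len(q),"y",np.percentile(q[:,1],[5,95]).round(1),"z",np.percentile(q[:,2],[10,50,90]).round(1))
E
```

```text
top -195 5 y [-6.5  3.7] z [143.2 146.1 146.6]
top -185 28 y [-7.8  5.8] z [140.6 144.5 147.4]
top -175 31 y [-8.1  5.5] z [135.2 138.1 141.5]
top -165 29 y [-7.8  5.7] z [129.1 133.  135.5]
top -155 20 y [-7.6  3.3] z [124.4 127.7 131.4]
top -145 18 y [-12.9   8. ] z [150.5 155.6 160.3]
top -135 56 y [-13.2   8.9] z [147.3 161.3 164.6]
top -125 50 y [-12.5   8.4] z [146.7 154.9 159.5]
top -115 49 y [-12.8   8.4] z [146.9 150.7 155.2]
top -105 47 y [-12.6   8.7] z [138.5 145.7 149.7]
top -95 51 y [-13.3   9. ] z [128.4 140.  143.9]
top -85 56 y [-13.8   7.8] z [111.2 134.2 138.8]
top -75 53 y [-14.1   9.2] z [108.1 129.  133. ]
top -65 51 y [-13.8   7.7] z [110.4 124.7 129. ]
top -55 63 y [-14.1   9.1] z [ 83.4 119.3 122.7]
top -45 12 y [-13.9   8.9] z [111.  114.8 118.4]
scene -195 11 y [-3.9  9.7] z [142.4 144.8 145.5]
scene -185 51 y [-3.5 11. ] z [137.7 140.9 144.7]
scene -175 52 y [-3.4 10.7] z [131.5 134.9 139.1]
scene -165 46 y [-3.9 10.2] z [125.8 129.  131.8]
scene -155 37 y [-2.1  8. ] z [119.7 123.4 126.1]
scene -145 67 y [-2.1 15.3] z [116.9 121.6 160.7]
scene -135 126 y [-5.8 14.6] z [113.  155.7 161.4]
scene -125 118 y [-4.7 14.7] z [110.6 150.7 155.4]
scene -115 124 y [-5.4 14.5] z [107.1 144.3 150.1]
scene -105 111 y [-5.5 14.3] z [104.5 141.2 145.2]
scene -95 110 y [-5.8 15.7] z [104.8 135.1 140.3]
scene -85 135 y [-5.3 15.6] z [100.1 127.1 134.9]
scene -75 125 y [-5.2 15.2] z [ 91.3 123.9 129.7]
scene -65 117 y [-5.6 15.6] z [ 99.8 119.6 124.6]
scene -55 126 y [-7.1 15.8] z [ 85.2 115.5 120.4]
scene -45 135 y [-7.3 15.8] z [ 87.6 109.7 115.5]
```

Request:
drive_tool(rows=[[0,-281,-2.5,0,0.01,0,0],[0,-281,-2.5,0,0.01,0,0],[0,-281,-2.5,0,0.01,0,0],[0,-281,-2.5,0,0.01,0,0],[0,-281,-2.5,0,0.01,0,0],[0,-281,-2.5,0,0.01,0,0],[0,-281,-2.5,0,0.01,0,0],[0,-281,-2.5,20,0.01,0,0],[0,-281,-2.5,40,0.01,0,0],[0,-281,-2.5,40,0.01,0,0]])

```text
time_s: 10.38
tool_pos: [0.5839, -0.1292, 0.1953]
orientation: [-3.124, -0.005, 1.496]
force: [-0.2, -0.0, -1.5]
gripper_width: 0.0
```

```bash
python3 -c "
from bench import telemetry;s=telemetry.sense();print(s['tool_pos'],s['orientation'],s['force'],s['gripper_width'],s['joint_positions'])"; python3 snap.py scene s9
```

```text
[ 0.58392339 -0.12918187  0.19525007] [-3.12379194 -0.00496279  1.49622201] [-0.17989038 -0.01299057 -1.45890649] 7.143702799643418e-06 [-3.29972313e-01  2.53406637e-01  2.06964296e-01  1.54283099e+00
  3.04260414e-04  1.31535135e+00]
10.3833 [ 0.58392339 -0.12918187  0.19525007] [-3.12379194 -0.00496279  1.49622201] [-0.17989038 -0.01299057 -1.45890649]
```

View pics/s9.png

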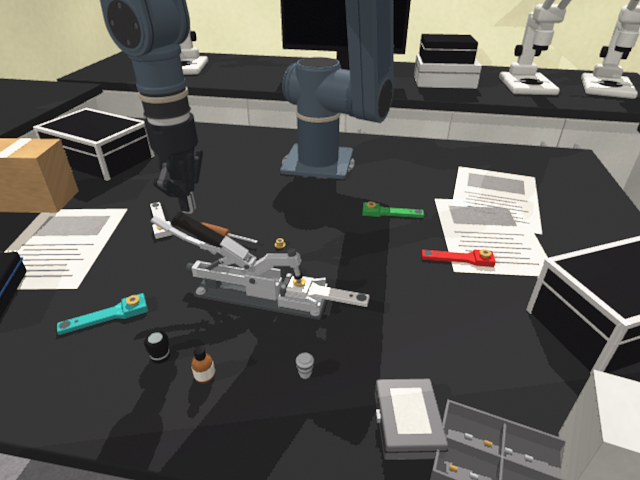

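Request:
drive_tool(rows=[[0,0,2.5,2,-0.01,0,0],[0,0,4.5,5,-0.017,0,0],[0,0,4.5,5,-0.017,0,0]])

```text
time_s: 10.68
tool_pos: [0.5892, -0.1285, 0.192]
orientation: [3.14, -0.004, 1.498]
force: [0.3, 0.3, -0.2]
gripper_width: -0.0002
```

Request:
drive_tool(rows=[[0,0,0,3,0,0,0],[0,0,0,6,0,0,0],[0,-1,0,9,0,0,0],[0,-2.5,0,12,0,0,0],[0,-2.5,0,12,0,0,0]])

```text
time_s: 11.1
tool_pos: [0.5893, -0.1309, 0.1798]
orientation: [3.139, -0.005, 1.498]
force: [-0.3, 0.6, 1.1]
gripper_width: 0.0
```

Request:
drive_tool(rows=[[0,-1.5,0,3,0,0,0],[0,-3,0,6,0,0,0],[0,-4.5,0,9,0,0,0],[0,-5.5,0,12,0,0,0],[0,-7,0,15,0,0,0]])

```text
time_s: 11.52
tool_pos: [0.589, -0.1374, 0.165]
orientation: [3.139, -0.006, 1.499]
force: [-0.5, 5.5, 6.2]
gripper_width: -0.0003
```

Request:
drive_tool(rows=[[0,0,0,3,0,0,0],[0,0,0,6,0,0,0],[0,-1,0,9,0,0,0],[0,-1.5,0,11,0,0,0]])

```text
time_s: 11.85
tool_pos: [0.5889, -0.1401, 0.1561]
orientation: [3.137, -0.003, 1.498]
force: [-3.5, 1.1, 9.3]
gripper_width: 0.0001
```

Request:
drive_tool(rows=[[0,-0.5,0,2,0,0,0],[0,-1,0,4,0,0,0],[0,-1.5,0,6,0,0,0],[0,-2,0,8,0,0,0]])

```text
time_s: 12.18
tool_pos: [0.5886, -0.1421, 0.149]
orientation: [3.137, -0.003, 1.498]
force: [-1.0, 2.4, 5.1]
gripper_width: 0.0002
```

Request:
drive_tool(rows=[[0,-0.5,0,2,0,0,0],[0,-1,0,4,0,0,0],[0,-1.5,0,6,0,0,0],[0,-2,0,8,0,0,0]])

```text
time_s: 12.52
tool_pos: [0.5884, -0.1445, 0.1403]
orientation: [3.137, -0.002, 1.498]
force: [-0.1, 1.3, 0.6]
gripper_width: -0.0002
```

```bash
python3 snap.py scene s10; python3 -c "
import cv2
t=cv2.imread('pics/s10.png');cv2.imwrite('pics/s10z.png',cv2.resize(t[150:320,120:380],None,fx=3,fy=3,interpolation=cv2.INTER_CUBIC))"
```

```text
12.5167 [ 0.58842545 -0.14448953  0.14029049] [ 3.13724495e+00 -2.16849116e-03  1.49771228e+00] [-0.08960717  1.26428744  0.57083623]
```

View pics/s10z.png

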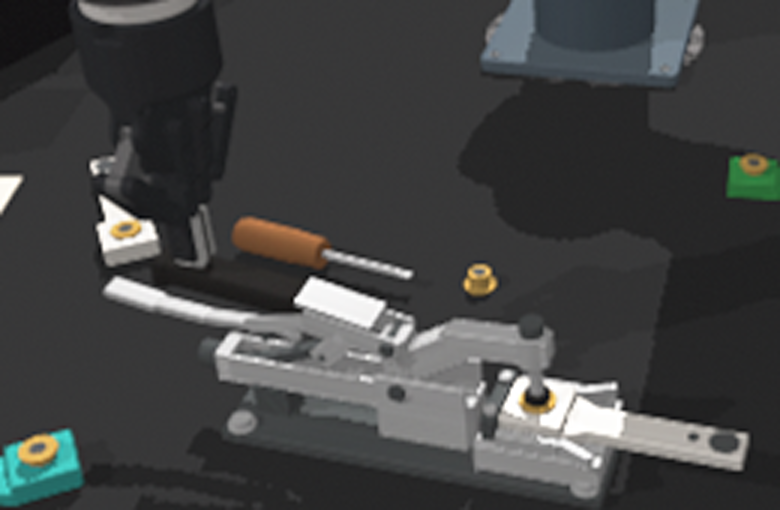

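Fingertips are on the grip at (195,262) and the pad is meeting the bush at (537,395). Pushing on.

Request:
drive_tool(rows=[[0,-0.5,0,2,0,0,0],[0,-0.8,0,4,0,0,0],[0,-1,0,5,0,0,0],[0,-1,0,6,0,0,0]])

```text
time_s: 12.9
tool_pos: [0.5879, -0.146, 0.1329]
orientation: [3.139, -0.002, 1.497]
force: [-0.2, 0.1, 0.2]
gripper_width: -0.0006
```

Request:
drive_tool(rows=[[0,-0.5,0,2,0,0,0],[0,-0.8,0,4,0,0,0],[0,-1,0,5,0,0,0],[0,-1,0,5,0,0,0]])

```text
time_s: 13.23
tool_pos: [0.5879, -0.147, 0.1287]
orientation: [3.138, -0.001, 1.497]
force: [-1.4, 0.5, 3.6]
gripper_width: 0.0001
```

Request:
drive_tool(rows=[[0,-0.4,0,2,0,0,0],[0,-0.6,0,4,0,0,0],[0,-0.8,0,5,0,0,0]])

```text
time_s: 13.48
tool_pos: [0.5881, -0.1474, 0.1271]
orientation: [3.136, -0.002, 1.498]
force: [-6.1, 3.4, 15.1]
gripper_width: 0.0004
```

Request:
drive_tool(rows=[[0,-0.2,0,1.5,0,0,0],[0,-0.3,0,2.5,0,0,0]])

```text
time_s: 13.65
tool_pos: [0.5881, -0.1474, 0.1274]
orientation: [3.135, -0.002, 1.498]
force: [-4.4, 2.2, 12.9]
gripper_width: -0.0003
```

Request:
drive_tool(rows=[[0,-0.2,0,2.5,0,0,0],[0,-0.3,0,3.5,0,0,0],[0,-0.3,0,4,0,0,0]])

```text
time_s: 13.9
tool_pos: [0.5882, -0.1474, 0.1272]
orientation: [3.133, -0.001, 1.498]
force: [-5.5, 2.6, 15.2]
gripper_width: 0.0002
```

Request:
drive_tool(rows=[[0,-0.3,0.5,3,0,0,0],[0,-0.3,0.5,4.2,0,0,0],[0,-0.3,0.5,4.8,0,0,0],[0,-0.3,0.5,4.8,0,0,0]])

```text
time_s: 14.23
tool_pos: [0.5882, -0.1474, 0.1269]
orientation: [3.131, -0.001, 1.498]
force: [-6.8, 3.4, 17.3]
gripper_width: 0.0
```

```bash
python3 snap.py scene s11;python3 snap.py wrist w11; python3 -c "
import cv2
t=cv2.imread('pics/s11.png');cv2.imwrite('pics/s11z.png',cv2.resize(t[170:310,140:340],None,fx=4,fy=4,interpolation=cv2.INTER_CUBIC))"
```

```text
14.2333 [ 0.58824979 -0.14744242  0.1269474 ] [ 3.13142250e+00 -5.31907018e-04  1.49835102e+00] [-6.77530051  3.36072922 17.25993876]
14.2833 [ 0.58822063 -0.14743927  0.12693455] [ 3.1314660e+00 -5.5545173e-04  1.4983338e+00] [-7.68371042  4.09219443 18.19610811]
```

View pics/s11z.png

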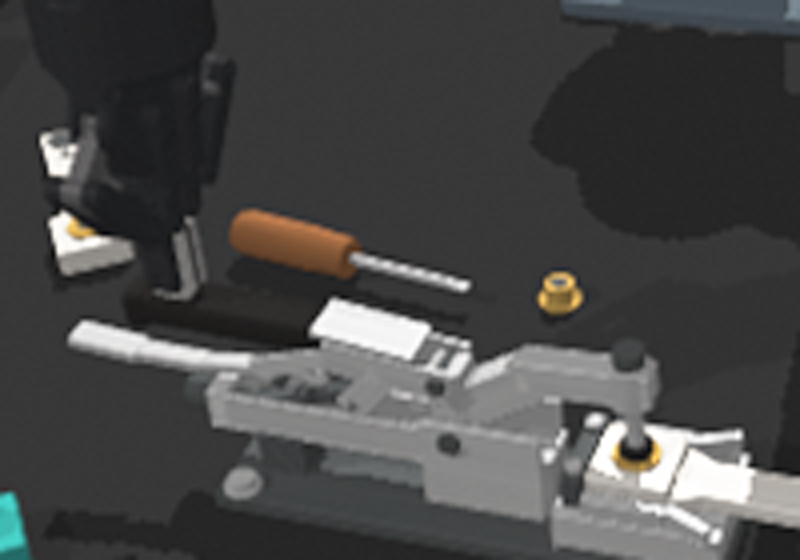

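View pics/w11.png

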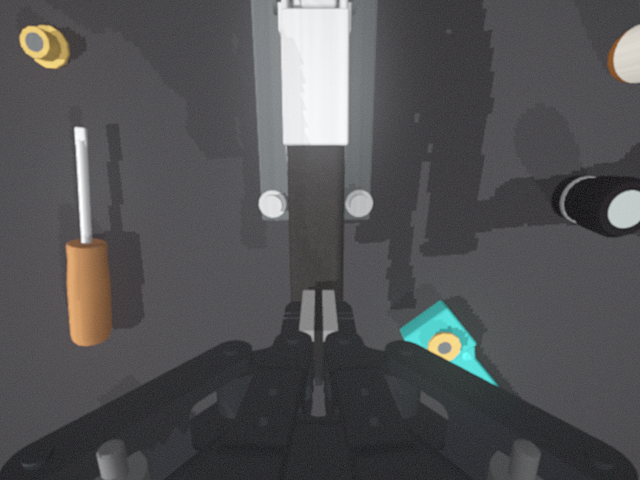

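```bash
python3 - <<'E'
from snap import *
e=np.array([.0708,.9975]); n=np.array([.9975,-.0708]); o=np.array([596.5,-12.8])
def prof(n_,t,box,lo=55,yy=(-5,12)):
    y0,y1,x0,x1=box
    s,p,d=load(t); C=cam(n_,s)
    V,U=np.mgrid[y0:y1,x0:x1]; P=dep(C,U,V,d[y0:y1,x0:x1]).reshape(-1,3)*1000
    cf=np.c_[(P[:,:2]-o)@e,(P[:,:2]-o)@n,P[:,2]]
    for a in range(-205,-25,10):
        q=cf[(abs(cf[:,0]-a)<5)&(cf[:,2]>lo)&(cf[:,2]<190)&(cf[:,1]>yy[0])&(cf[:,1]<yy[1])]
        if len(q)>3: print(n_,a,len(q),"y",np.percentile(q[:,1],[5,95]).round(1),"z",np.percentile(q[:,2],[10,50,90,97]).round(1))
prof("scene","s11",(235,270,150,270)); prof("wrist","w11",(0,310,270,370),55,(-8,8))
# bush/pad region in scene
s,p,d=load("s11"); C=cam("scene"); V,U=np.mgrid[270:300,285:320]; P=dep(C,U,V,d[270:300,285:320]).reshape(-1,3)*1000
h=cv2.cvtColor(p[270:300,285:320].reshape(1,-1,3),cv2.COLOR_RGB2HSV)[0]; br=(h[:,1]>110)&(h[:,2]>80)
cf=np.c_[(P[:,:2]-o)@e,(P[:,:2]-o)@n,P[:,2]][br]; print("brass",len(cf),np.percentile(cf,[5,25,50,75,95],axis=0).round(1))
for t in("s7","s10"):
    s,p,d=load(t); P=dep(C,U,V,d[270:300,285:320]).reshape(-1,3)*1000;h=cv2.cvtColor(p[270:300,285:320].reshape(1,-1,3),cv2.COLOR_RGB2HSV)[0]; br=(h[:,1]>110)&(h[:,2]>80)
    cf=np.c_[(P[:,:2]-o)@e,(P[:,:2]-o)@n,P[:,2]][br]; print(t,"brass",len(cf),np.percentile(cf,[5,25,50,75,95],axis=0)[:,2].round(1))
E
```

```text
scene -195 28 y [-1.9 10.6] z [60.8 62.9 65.  65.4]
scene -185 35 y [-3.6 10.7] z [59.8 62.9 64.  64.9]
scene -175 35 y [-2.3 10.7] z [58.3 61.3 62.9 63. ]
scene -165 32 y [-3.3 10.9] z [57.8 60.2 61.6 65. ]
scene -155 48 y [-0.9 10.7] z [ 57.2  60.9 101.4 102. ]
scene -145 37 y [-1.4 11.4] z [ 57.9  60.8 100.9 102.2]
scene -135 38 y [-0.2 11. ] z [ 58.2  60.5 102.3 107.4]
scene -125 105 y [-2.4 10.5] z [ 59.3 101.1 117.9 120.7]
scene -115 57 y [-3.6 11. ] z [59.7 95.5 99.1 99.9]
scene -105 48 y [-3.7 10.8] z [ 61.3  97.7  99.  100.2]
scene -95 31 y [-3.6 11.3] z [96.6 97.8 98.7 99.2]
scene -85 42 y [-3.6 11.7] z [65.3 96.9 98.2 98.8]
scene -75 55 y [-4.2 11.7] z [60.1 96.5 97.9 98.2]
scene -65 46 y [-3.2 11.2] z [55.6 96.4 97.9 98.7]
scene -55 41 y [-3.1 11. ] z [59.3 96.7 97.8 98.2]
scene -45 32 y [-4.4 10.4] z [94.  95.3 96.  96.4]
scene -35 36 y [-3.9 11.4] z [92.5 93.8 95.1 95.5]
wrist -135 32 y [-8.  -5.8] z [ 99.9 100.6 101.4 101.5]
wrist -125 1251 y [-7.   7.1] z [100.  107.  120.3 122.4]
wrist -115 805 y [-7.2  7.4] z [ 99.4 100.2 101.  101.2]
wrist -105 854 y [-7.2  7.4] z [ 99.   99.8 100.5 100.9]
wrist -95 884 y [-7.2  7.3] z [ 98.7  99.4 100.2 100.6]
wrist -85 928 y [-7.2  7.2] z [ 98.2  99.   99.8 100.1]
wrist -75 984 y [-7.1  7.2] z [97.8 98.7 99.5 99.9]
wrist -65 1045 y [-7.2  7.1] z [ 97.8  98.7  99.6 100.1]
wrist -55 1098 y [-7.2  7. ] z [97.1 98.  99.  99.5]
wrist -45 1111 y [-7.1  7. ] z [95.6 96.6 97.7 98.1]
wrist -35 1159 y [-7.2  7. ] z [94.3 95.3 96.3 96.7]
brass 37 [[78.5 -4.7 44.6]
 [83.7  2.7 45.7]
 [89.6  7.6 46.1]
 [93.6  9.2 48.2]
 [96.  11.7 50.4]]
s7 brass 53 [49.5 50.3 51.  51.8 63. ]
s10 brass 35 [44.7 46.1 46.7 47.3 49.9]
```

The force fell to about zero near TCP z 135 and then rose stiffly at 127. The grip slope is about 0.04 rad and the brass height dropped about 4 mm. That reads as already snapped over and sitting on the rigid stop, so I'm backing off to check that it stays.

Request:
drive_tool(rows=[[0,0,0,-3,0,0,0],[0,0,0,-10,0,0,0],[0,0,0,-25,0,0,0],[0,0,0,-45,0,0,0],[0,0,0,-45,0,0,0],[0,0,0,-45,0,0,0]])

```text
time_s: 14.83
tool_pos: [0.5888, -0.1479, 0.173]
orientation: [3.129, 0.0, 1.498]
force: [0.7, 0.1, 0.1]
gripper_width: 0.0001
```

```bash
python3 snap.py scene s12; python3 snap.py wrist w12; python3 - <<'E'
from snap import *
e=np.array([.0708,.9975]); n=np.array([.9975,-.0708]); o=np.array([596.5,-12.8])
s,p,d=load("w12"); C=cam("wrist",s)
V,U=np.mgrid[0:480,0:640]; P=dep(C,U,V,d)*1000
cf=np.concatenate([((P[...,:2]-o)@e)[...,None],((P[...,:2]-o)@n)[...,None],P[...,2:]],-1).reshape(-1,3)
for a in range(-205,-25,10):
    q=cf[(abs(cf[:,0]-a)<5)&(cf[:,2]>40)&(cf[:,2]<110)&(abs(cf[:,1])<8)]
    if len(q)>3: print(a,len(q),np.percentile(q[:,2],[10,50,90]).round(1))
s,p,d=load("s12"); C=cam("scene"); V,U=np.mgrid[270:300,285:320]; P=dep(C,U,V,d[270:300,285:320]).reshape(-1,3)*1000
h=cv2.cvtColor(p[270:300,285:320].reshape(1,-1,3),cv2.COLOR_RGB2HSV)[0]; br=(h[:,1]>110)&(h[:,2]>80)
cf=np.c_[(P[:,:2]-o)@e,(P[:,:2]-o)@n,P[:,2]][br]; print("brass",len(cf),np.percentile(cf,[5,25,50,75,95],axis=0)[:,2].round(1))
cv2.imwrite('pics/s12z.png',cv2.resize(p[170:310,140:340,::-1],None,fx=4,fy=4,interpolation=cv2.INTER_CUBIC))
E
```

```text
14.8333 [ 0.5888322  -0.14785873  0.17295997] [3.12852159e+00 4.22176677e-04 1.49840522e+00] [0.66666276 0.11442881 0.10831518]
14.8833 [ 0.58802071 -0.14758255  0.1715349 ] [ 3.13111064e+00 -3.24320575e-04  1.49833309e+00] [ 1.14433573 -0.0770963  -1.20133416]
-155 5 [101.7 103.1 104.5]
-145 291 [102.5 103.3 104.1]
-135 481 [102.  102.8 103.6]
-125 498 [101.6 102.4 103.1]
-115 510 [101.  101.8 102.6]
-105 524 [100.5 101.3 102.2]
-95 558 [ 99.9 100.7 101.5]
-85 568 [ 99.3 100.2 101. ]
-75 572 [ 98.8  99.6 100.5]
-65 637 [ 98.6  99.5 100.5]
-55 642 [97.7 98.8 99.8]
-45 671 [96.3 97.3 98.3]
-35 671 [94.7 95.7 96.8]
brass 37 [45.3 46.1 46.7 47.7 51.4]
```

View pics/s12z.png

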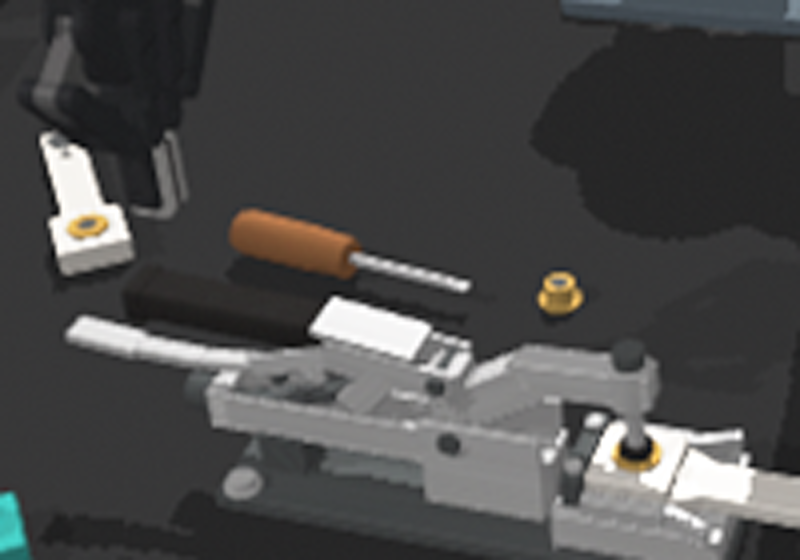

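View pics/w12.png

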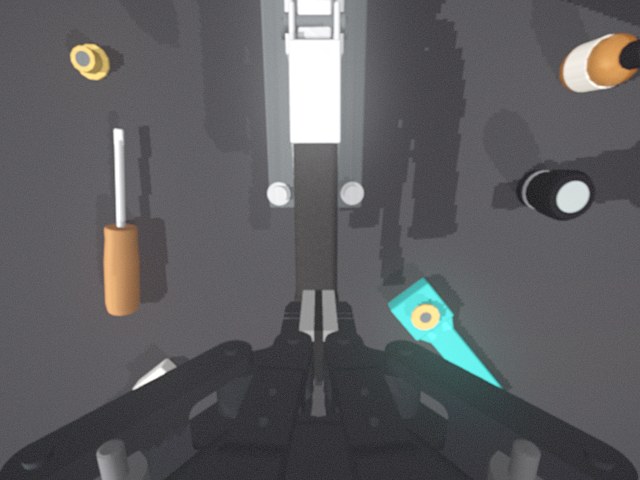

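```bash
python3 snap.py wrist w13; cat > prof.py <<'E'
from snap import *
e=np.array([.0708,.9975]); n=np.array([.9975,-.0708]); o=np.array([596.5,-12.8])
def cloud(t,cn="wrist"):
    s,p,d=load(t); C=cam(cn,s); V,U=np.mgrid[0:480,0:640]; P=dep(C,U,V,d)*1000
    return np.concatenate([((P[...,:2]-o)@e)[...,None],((P[...,:2]-o)@n)[...,None],P[...,2:]],-1),p
def prof(t,r=range(-205,-25,10),lo=40,hi=110,cn="wrist"):
    cf=cloud(t,cn)[0].reshape(-1,3)
    for a in r:
        q=cf[(abs(cf[:,0]-a)<5)&(cf[:,2]>lo)&(cf[:,2]<hi)&(abs(cf[:,1])<8)]
        if len(q)>3: print(a,len(q),np.percentile(q[:,2],[10,50,90]).round(1))
E
python3 -c "
from prof import *
prof('w13')"
```

```text
14.9333 [ 0.58746652 -0.14736205  0.17063984] [ 3.13287861e+00 -9.02356510e-04  1.49831232e+00] [-0.61632104 -0.10514554 -0.65844588]
-145 262 [102.5 103.3 104. ]
-135 467 [102.1 102.9 103.6]
-125 507 [101.5 102.4 103.1]
-115 510 [100.9 101.9 102.6]
-105 521 [100.3 101.3 102.1]
-95 552 [100.  100.8 101.6]
-85 578 [ 99.4 100.3 101.1]
-75 618 [ 98.8  99.7 100.5]
-65 619 [ 98.7  99.6 100.5]
-55 650 [97.8 98.8 99.8]
-45 655 [96.2 97.2 98.3]
-35 672 [94.6 95.8 96.8]
```

The handle stays down unaided. Its world rotation is about 0.42, which fits a joint angle of about 0.57 if the handle's pivot rides on the jaw. The rigid stop, the force drop and the self-holding agree with that. Next, finding the tab.

```bash
python3 snap.py top t13; python3 - <<'E'
from prof import *
for t,cn in(("s12","scene"),("t13","top")):
    cf=cloud(t,cn)[0].reshape(-1,3)
    q=cf[(cf[:,0]>-230)&(cf[:,0]<-160)&(cf[:,2]>50)&(cf[:,2]<75)&(abs(cf[:,1])<20)]
    print(cn,len(q),np.percentile(q,[2,50,98],axis=0).round(1))
    if len(q): print(cv2.minAreaRect(q[:,:2].astype(np.float32)))
    for a in range(-210,-155,6):
        w=q[abs(q[:,0]-a)<3]
        if len(w)>1: print(a,len(w),np.percentile(w[:,2],[10,50,90]).round(1))
E
```

```text
14.9833 [ 0.58713899 -0.14719177  0.17017816] [ 3.13388574e+00 -1.24403698e-03  1.49836303e+00] [ 0.08767676  0.43151741 -0.02872164]
scene 138 [[-198.6   -4.8   59.6]
 [-179.3    5.2   64.4]
 [-161.6   11.4   67.9]]
((-180.208740234375, 2.864262104034424), (17.226228713989258, 40.13277816772461), 89.4914321899414)
-198 13 [65.  66.2 67.7]
-192 23 [63.1 65.7 67.8]
-186 22 [62.9 64.9 66.3]
-180 20 [61.5 64.8 65.5]
-174 21 [60.9 64.  64.8]
-168 24 [60.6 63.  64.4]
-162 15 [59.8 61.8 63.3]Traceback (most recent call last):
  File "<stdin>", line 5, in <module>
    return _quantile_unchecked(
        a, q, axis, out, overwrite_input, method, keepdims, weights)
    return _ureduce(a,
                    func=_quantile_ureduce_func,
    ...<5 lines>...
                    overwrite_input=overwrite_input,
                    method=method)
    r = func(a, **kwargs)
    result = _quantile(arr,
                       quantiles=q,
    ...<2 lines>...
                       out=out,
                       weights=wgt)
    slices_having_nans = np.isnan(arr[-1, ...])
                                  ~~~^^^^^^^^^
IndexError: index -1 is out of bounds for axis 0 with size 0
```

Request:
drive_tool(rows=[[40,-18,0,0,0.004,0,0],[40,-40,0.5,0,0.008,0,0],[40,-53,0.5,15,0.008,0,0],[40,-53,0.5,30,0.008,0,0],[40,-53,0.5,30,0.008,0,0],[40,-53,0.5,30,0.008,0,0]])

```text
time_s: 15.53
tool_pos: [0.5824, -0.1994, 0.1376]
orientation: [-3.136, -0.003, 1.498]
force: [-0.5, 0.5, -0.5]
gripper_width: 0.0397
```

```bash
python3 snap.py wrist w14; python3 - <<'E'
from prof import *
cf,p=cloud("w14"); 
m=(cf[...,0]>-230)&(cf[...,0]<-150)&(cf[...,2]>45)&(cf[...,2]<85)&(abs(cf[...,1])<14)
q=cf[m]; print(len(q)); print(np.percentile(q,[1,50,99],axis=0).round(1)) if len(q) else 0
E
```

```text
15.5333 [ 0.58238776 -0.19942623  0.13756358] [-3.13630597 -0.00334289  1.49802245] [-0.45686196  0.50907208 -0.52517556]
1335
[[-198.8   -6.6   64.4]
 [-184.8    0.9   66.9]
 [-171.4    9.    69.2]]
```

View pics/w14.png

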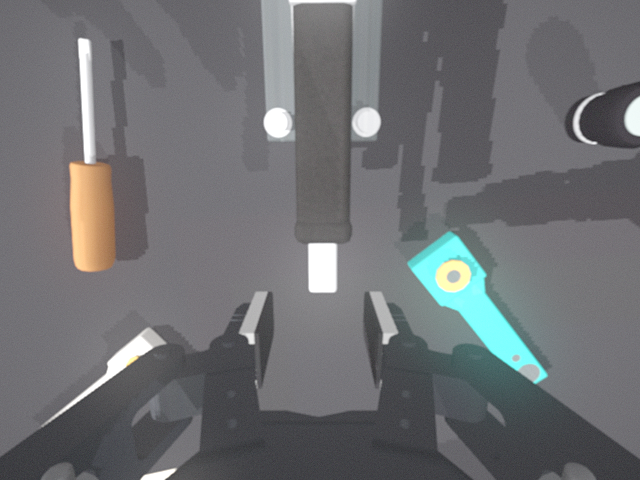

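The tab is at (322,268) between the fingers: rear end at clamp x -199, top at z 67, y +1. Descending to pinch.

Request:
drive_tool(rows=[[40,0,2,20,-0.005,0,0],[40,0,2,40,-0.005,0,0],[40,0,2,54,-0.005,0,0],[40,0,2,57,-0.005,0,0],[40,0,2,57,-0.005,0,0]])

```text
time_s: 16.0
tool_pos: [0.5845, -0.1987, 0.0813]
orientation: [3.141, -0.003, 1.499]
force: [0.1, 0.1, 0.6]
gripper_width: 0.04
```

```bash
python3 snap.py wrist w15
```

```text
16.0 [ 0.58453281 -0.1986778   0.08133283] [ 3.14127693e+00 -3.11547118e-03  1.49934593e+00] [0.07874721 0.11697711 0.56623445]
```

View pics/w15.png

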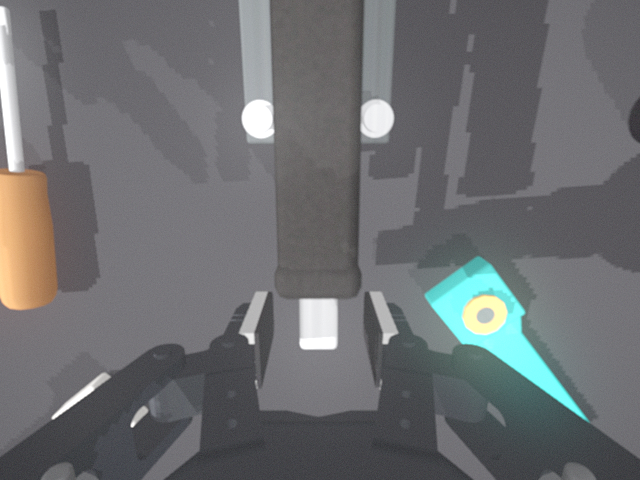

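Request:
drive_tool(rows=[[40,-4,-0.5,0,0,0,0],[30,-4,-0.5,0,0,0,0],[22,-4,-0.5,0,0,0,0],[12,-4,-0.5,0,0,0,0],[12,-4,-0.5,0,0,0,0],[12,-4,-0.5,0,0,0,0]], force=30)

```text
time_s: 16.55
tool_pos: [0.5843, -0.2036, 0.0834]
orientation: [3.139, -0.001, 1.499]
force: [-3.4, -1.3, 2.4]
gripper_width: 0.0149
```

Request:
drive_tool(rows=[[12,0,0,-2,0,0,0],[12,0,0,-4,0,0,0],[12,0,0,-6,0,0,0],[12,0,0,-8,0,0,0],[12,0,0,-10,0,0,0]])

```text
time_s: 16.97
tool_pos: [0.584, -0.2031, 0.0927]
orientation: [3.14, -0.002, 1.499]
force: [-0.8, 0.1, -3.5]
gripper_width: 0.0147
```

Request:
drive_tool(rows=[[12,0,0,-2,0,0,0],[12,0,0,-4,0,0,0],[12,0,0,-6,0,0,0],[12,0,0,-8,0,0,0],[12,0,0,-10,0,0,0],[12,0,0,-12,0,0,0]])

```text
time_s: 17.47
tool_pos: [0.5842, -0.2033, 0.1059]
orientation: [3.139, -0.002, 1.499]
force: [-1.8, 1.3, 2.7]
gripper_width: 0.0147
```

```bash
python3 snap.py scene s16; python3 -c "
import cv2
t=cv2.imread('pics/s16.png');cv2.imwrite('pics/s16z.png',cv2.resize(t[170:310,140:340],None,fx=4,fy=4,interpolation=cv2.INTER_CUBIC))"
```

```text
17.4667 [ 0.58418419 -0.20330752  0.10594315] [ 3.13947552e+00 -1.67897520e-03  1.49925715e+00] [-1.81898512  1.26449367  2.65912245]
```

View pics/s16z.png

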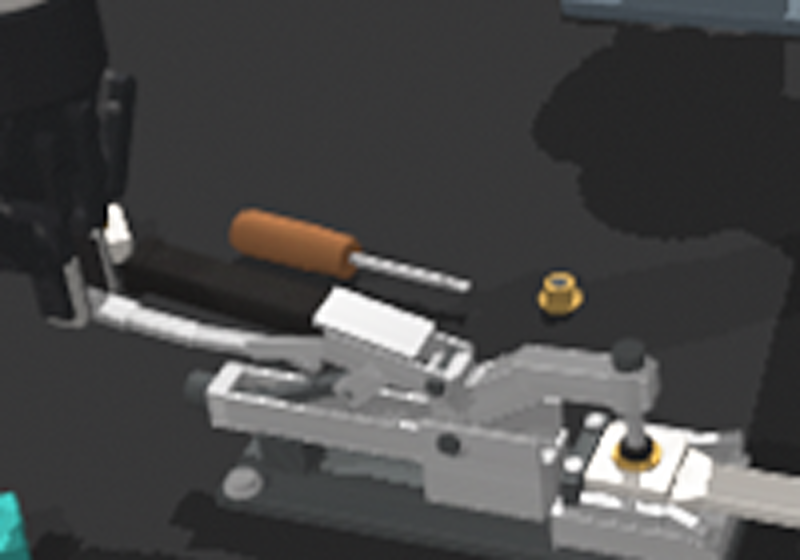

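The toggle has broken: the handle is rising and the force on the tool is now upward. Following the tab up along its arc.

Request:
drive_tool(rows=[[12,0.5,0,-5,0,0,0],[12,1,0,-10,0,0,0],[12,1.5,0,-16,0,0,0],[12,2.5,0,-22,0,0,0],[12,3.5,0,-28,0,0,0],[12,4.5,0,-34,0,0,0],[12,5.5,0,-40,0,0,0],[12,6.5,0,-45,0,0,0]])

```text
time_s: 18.18
tool_pos: [0.5847, -0.1969, 0.1524]
orientation: [3.139, -0.001, 1.499]
force: [-3.0, -0.4, 0.4]
gripper_width: 0.0148
```

```bash
python3 snap.py scene s17; python3 -c "
import cv2
t=cv2.imread('pics/s17.png');cv2.imwrite('pics/s17z.png',cv2.resize(t[170:310,140:340],None,fx=4,fy=4,interpolation=cv2.INTER_CUBIC))"
```

```text
18.1833 [ 0.58465806 -0.19693974  0.15241449] [ 3.13880906e+00 -1.27905229e-03  1.49925265e+00] [-2.98237405 -0.42994508  0.3788124 ]
```

View pics/s17z.png

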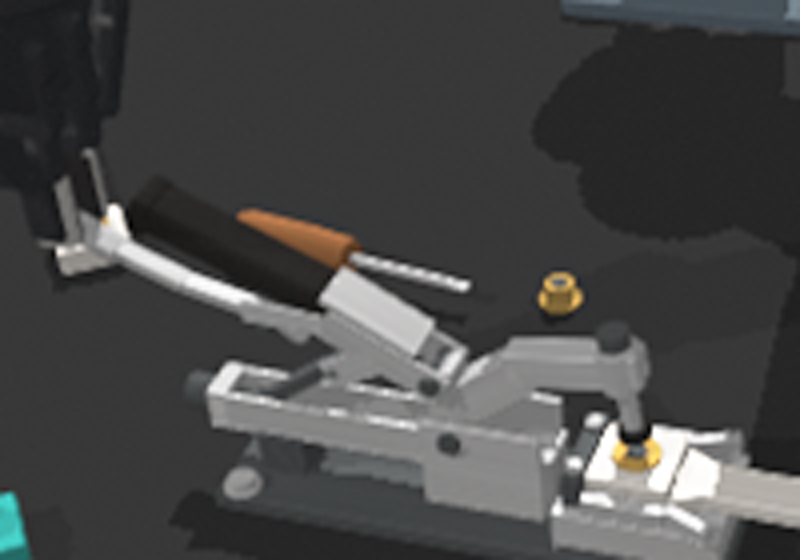

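Almost open. Letting go of the tab and rising straight off.

Request:
drive_tool(rows=[[22,0,0,0,0,0,0],[32,0,0,0,0,0,0],[45,0,0,0,0,0,0],[45,0,0,-10,0,0,0],[45,-5,0,-40,0,0,0],[45,-10,0,-80,0,0,0],[45,-10,0,-110,0,0,0],[45,-10,0,-110,0,0,0],[45,-10,0,-110,0,0,0]])

```text
time_s: 18.98
tool_pos: [0.5853, -0.2076, 0.2676]
orientation: [3.131, 0.001, 1.499]
force: [0.1, 0.2, -0.2]
gripper_width: 0.0448
```

```bash
python3 snap.py scene s18; python3 snap.py top t18; python3 - <<'E'
from prof import *
p=load('s18')[1]; cv2.imwrite('pics/s18z.png',cv2.resize(p[170:310,140:370,::-1],None,fx=3.4,fy=3.4,interpolation=cv2.INTER_CUBIC))
prof('s18',range(-195,-60,15),60,190,'scene')
C=cam("scene")
cf,p=cloud("s18","scene"); h=cv2.cvtColor(p,cv2.COLOR_RGB2HSV); m=np.zeros((480,640),bool); m[270:300,285:320]=1
br=cf[m&(h[...,1]>110)&(h[...,2]>80)]; print("brass z",np.percentile(br[:,2],[25,50,75]),len(br))
cf,p=cloud("t18","top"); h=cv2.cvtColor(p,cv2.COLOR_RGB2HSV); m=np.zeros((480,640),bool); m[210:245,290:330]=1
br=cf[m&(h[...,1]>100)&(h[...,2]>80)]; print("top brass",np.percentile(br,[25,50,75],axis=0),len(br))
E
```

```text
18.9833 [ 0.58534688 -0.20762999  0.26761017] [3.13071999e+00 1.35532599e-03 1.49932541e+00] [ 0.12643809  0.23622796 -0.18206506]
19.0333 [ 0.58446712 -0.2072002   0.2650211 ] [ 3.13486777e+00 -1.92594134e-04  1.49938516e+00] [-0.92681989  0.1883419  -0.63117379]
-195 9 [141.7 144.1 145.1]
-180 36 [136.  138.9 141.7]
-165 34 [126.2 129.7 132.7]
-150 31 [118.3 121.8 123.8]
-135 74 [112.2 156.2 161.6]
-120 63 [107.2 149.2 153. ]
-105 58 [103.1 141.6 145.7]
-90 45 [100.8 135.5 138.7]
-75 68 [ 63.3 126.1 130. ]
brass z [45.99228757 46.81174276 47.4249469 ] 63
top brass [[84.00549834 -9.02399877 46.69368897]
 [89.30853156 -6.69980159 47.82234488]
 [94.57992691 -3.3740199  49.99723253]] 28
```

View pics/s18z.png

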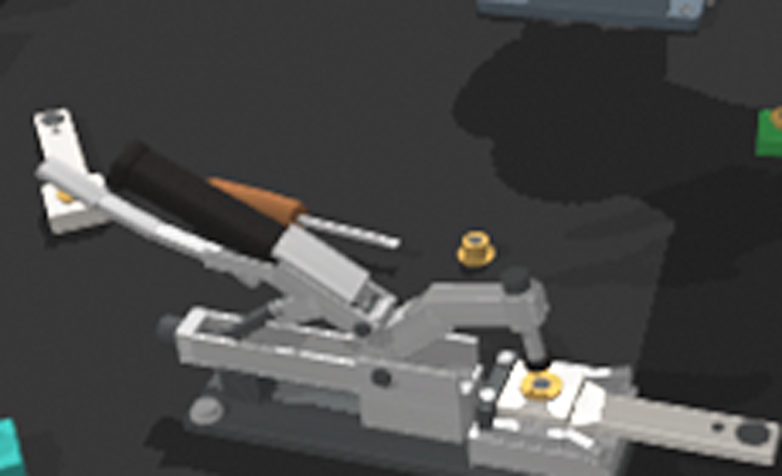

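Clamp fully open. The bush looks flat on the boss at (541,385), and brass height went from 51.0 to 46.8. One closer wrist check over the anvil.

Request:
drive_tool(rows=[[45,340,3,0,0.006,0,0],[45,340,3,0,0.006,0,0],[45,340,3,0,0.006,0,0],[45,340,3,0,0.006,0,0],[45,340,3,0,0.006,0,0],[45,340,3,0,0.006,0,0],[45,340,3,0,0.006,0,0],[45,340,3,10,0.006,0,0],[45,340,3,20,0.006,0,0],[45,340,3,20,0.006,0,0]])

```text
time_s: 19.92
tool_pos: [0.6088, 0.1352, 0.2384]
orientation: [-3.131, -0.0, 1.505]
force: [0.3, -0.2, -2.1]
gripper_width: 0.045
```

```bash
python3 snap.py wrist w19; python3 - <<'E'
from prof import *
def rep(t):
    cf,p=cloud(t); h=cv2.cvtColor(p,cv2.COLOR_RGB2HSV)
    arm=cf[(abs(cf[...,2]-40)<2.5)&(cf[...,0]>135)&(cf[...,0]<230)&(abs(cf[...,1])<25)]
    print(t,"arm",cv2.minAreaRect(arm[:,:2].astype(np.float32)),"xmax",np.percentile(arm[:,0],99.5),"z",np.median(arm[:,2]))
    m=(cf[...,0]>66)&(cf[...,0]<104)&(abs(cf[...,1]-.5)<17)&(cf[...,2]<58)&(cf[...,2]>40)
    br=m&(h[...,1]>60)&(h[...,0]>12)&(h[...,0]<36); b=cf[br]; print("bush",len(b),np.percentile(b[:,2],[10,50,90]) if len(b) else 0)
    bo=cf[m&(h[...,1]<40)&(cf[...,0]>96)]; print("boss",len(bo),np.percentile(bo[:,2],[10,50,90]))
rep("w8"); rep("w19")
p=load("w19")[1]; cv2.imwrite("pics/w19z.png",p[:,:,::-1])
E
```

```text
19.9167 [0.60882557 0.13522784 0.23836954] [-3.13087826e+00 -3.95413353e-04  1.50474556e+00] [ 0.3335633  -0.22555987 -2.08054837]
w8 arm ((175.2425994873047, 1.0545291900634766), (23.762571334838867, 80.55731964111328), 89.68895721435547) xmax 215.32244863654878 z 39.539464821148954
bush 211 [51.45746694 52.29768856 53.40434534]
boss 259 [44.74877942 45.61367147 46.54868856]
w19 arm ((175.3368682861328, 1.2902040481567383), (80.63119506835938, 23.919832229614258), 0.429148405790329) xmax 214.87775464726874 z 39.5756615325657
bush 215 [47.26243813 48.12021173 49.06026007]
boss 295 [44.70752012 45.54407481 46.51331649]
```

View pics/w19z.png

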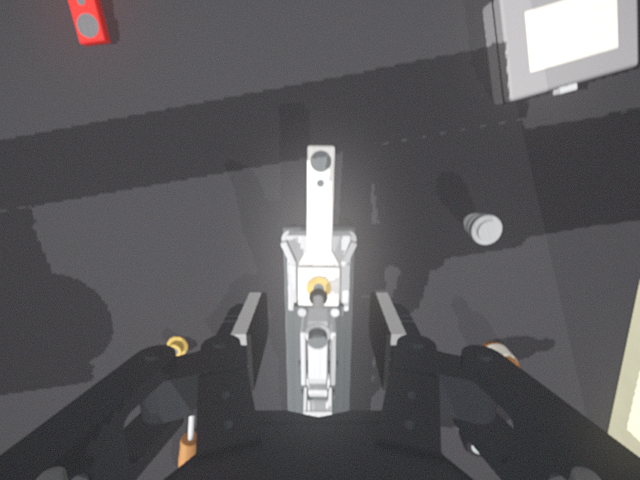

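The flange top is 2.6 mm above the boss (it is 2.5 thick), so the bush is home. The bracket is at the stop and flat. Handing in.

```bash
python3 -c "
from bench import close_job;print(close_job())"
```

```text
the job is handed in; nothing more can be done
None
```

I pressed the bush home with the clamp, freed the clamp with the release tab, and handed the job in at about 20 s of the 72 s. The interface gives no verdict, so what follows is from my own measurements.

- **Bracket:** I picked the bracket whose bush measured 22.5 mm high. I slid it between the fences to the stop with about 3 N and laid it down. In the last wrist view it lies flat and within about 0.01 rad of square, with its boss end about 0.3 mm from the nominal stop face and no more than about 1 mm off the fence centre.
- **Bush:** the flange top now stands 2.6 mm above the boss, and the flange is 2.5 mm thick, so it is home.
- **Clamp and surroundings:** the clamp is fully open with the handle and tab back at their starting heights, and the gripper is clear. I saw nothing else moved, but I did not measure the other things one by one.

**Disagreements:**
- **Handle angle:** the handle turned only about 0.42 to 0.47 rad in world terms, less than the 0.555 rad lock angle. I took it as locked because the force dropped, then met a rigid stop, and the handle stayed down unaided for over half a second. My explanation is that the handle's pivot rides on the jaw.
- **Grip force:** I did not recognise the rigid stop at first and kept pushing. The wrist force reached about 20 N in total, under the 25 N limit but well above the 13 N expected.

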